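# Fetch the screwdriver from behind the stock and kit the repair board

## Task

Make up the plug-repair kit: the small orange screwdriver goes in its blue silhouette on the white kit board, handle on the handle shape, and the black speaker plug lies in the small blue rectangle there (either way round, at any time). The jar and the solder reel stand in the way of the screwdriver, so first stand both of them on the grey side mat, then fetch the screwdriver onto the board, and only then put the jar and the reel back upright, each in the very ring where it stood at the start. Do not tip the jar or the reel, and do not disturb the black tape roll already lying on the board.

Things in the scene. Friction and masses are not known exactly. Their poses are not given: they have to be found in the camera images.
- screw_jar: Upright round jar of cream plastic with a blue screw cap, 52 mm diameter, 58 mm high, 90 g nominal. Origin: centre of its underside; z up. Starts in one of the two rings of the stock tray.
- solder_reel: Reel of solder wire standing upright on its flange, blue flanges 54 mm in diameter (each 3 mm thick, lowest and top), wire core 44 mm in diameter, 42 mm high, 280 g nominal. Origin: centre of its underside; z up. Starts in the other ring of the stock tray.
- screwdriver: Small cross screwdriver, orange handle, 171 mm long, 60 g, lying along the stock tray about 8 mm behind the jar and the reel; it does not roll. Origin: mid-length at its underside, z up. y axis along it: handle from y = -5 to +83 mm (16 to 23 mm wide, grips at 16 mm; 22 to 26 mm high), thin steel shank to y = -86 mm.
- screwdriver_handle (a point): Middle of the screwdriver's handle at underside height: 39 mm along +y from the screwdriver's origin, same axes. The place to grip, across its x axis.
- speaker_plug: Short black ribbed speaker plug lying on the bench, 47 mm long (its x axis), 24 mm wide (its y axis, gripped width 18 mm), 26 mm high, 50 g nominal. Origin: centre of its underside; z up. It does not roll.
- stock_tray: Fixed wooden tray, 140 mm (x) by 230 mm (y), base 4 mm thick, rail 14 mm high along its back (x = +62 to +70 mm). Origin: centre of its underside on the bench. Two black 62 mm rings on it at x = -35, y = +45 and -45 mm: jar in one, reel in the other, within 2 mm of centre. Screwdriver starts near x = +12, y = 0, handle to +y.
- kit_board: Fixed white board, 140 mm (x) by 240 mm (y), 4 mm thick, flat, printed with blue silhouettes. Origin: centre of its underside on the bench. Screwdriver's origin belongs at x = +45, y = 0 mm, handle to +y (handle middle at y = +39). Plug rectangle, 53 mm along y by 30 mm along x, centre x = -35, y = +50 mm, plug length along y. Disc at x = -25, y = -60 mm: filled by the tape roll.
- side_mat: Fixed grey pad on the bench, 90 mm (its x) by 170 mm (its y), 3 mm thick; side area where the jar and the reel wait next to one another. Origin: centre of its underside on the bench.
- tape_roll: Roll of black tape lying flat on the kit board, 64 mm diameter, 19 mm high, loose; a bystander, not to be moved. Origin: centre of its underside.
Not all that is in view belongs to the job. What is shaped like the screwdriver but yellow is not meant. What is shaped like the solder_reel but purple is not meant.

How it is judged (in metres and radians):
On the way, in this order (a step that is already met when the one before it is completed fails the run):
1. the jar and the reel both stand released on the side mat, the screwdriver still lying where it was (x of screw_jar in the frame of side_mat between -0.045 and 0.045 m and y of screw_jar in the frame of side_mat between -0.085 and 0.085 m and height (world z) of each of screw_jar, solder_reel below 0.012 m and angle between each of screw_jar, solder_reel's own z axis and vertical below 0.15 rad and x of solder_reel in the frame of side_mat between -0.045 and 0.045 m and y of solder_reel in the frame of side_mat between -0.085 and 0.085 m and contact force between the fingers and screw_jar below 0.05 N and contact force between the fingers and solder_reel below 0.05 N and distance of screwdriver from where it was at the start of the episode below 0.03 m), for 0.2 s.
2. the screwdriver lies released in its silhouette while the jar and the reel still stand on the side mat (x of screwdriver in the frame of kit_board between 0.033 and 0.057 m and y of screwdriver in the frame of kit_board between -0.012 and 0.012 m and x of screwdriver_handle in the frame of kit_board between 0.033 and 0.057 m and y of screwdriver_handle in the frame of kit_board between 0.027 and 0.051 m and height (world z) of screwdriver below 0.014 m and angle between screwdriver's own z axis and vertical below 0.2 rad and contact force between the fingers and screwdriver below 0.05 N and x of screw_jar in the frame of side_mat between -0.045 and 0.045 m and y of screw_jar in the frame of side_mat between -0.085 and 0.085 m and height (world z) of each of screw_jar, solder_reel below 0.012 m and angle between each of screw_jar, solder_reel's own z axis and vertical below 0.15 rad and x of solder_reel in the frame of side_mat between -0.045 and 0.045 m and y of solder_reel in the frame of side_mat between -0.085 and 0.085 m), for 0.2 s.
At the end, for the whole second after the job is handed in: Screwdriver flat in its silhouette (origin and handle middle within 12 mm on each board axis); plug flat in its rectangle (11 mm, 15 degrees, either way); jar and reel upright within 13 mm of their starting places; tape roll not moved 12 mm; all released and at rest (x of screwdriver in the frame of kit_board between 0.033 and 0.057 m and y of screwdriver in the frame of kit_board between -0.012 and 0.012 m and x of screwdriver_handle in the frame of kit_board between 0.033 and 0.057 m and y of screwdriver_handle in the frame of kit_board between 0.027 and 0.051 m and height (world z) of each of screwdriver, speaker_plug below 0.014 m and angle between each of screwdriver, speaker_plug's own z axis and vertical below 0.2 rad and x of speaker_plug in the frame of kit_board between -0.046 and -0.024 m and y of speaker_plug in the frame of kit_board between 0.039 and 0.061 m and angle between the x axis of speaker_plug and the y axis of kit_board, either way round below 0.26 rad and distance of each of screw_jar, solder_reel from where it was at the start of the episode below 0.013 m and angle between each of screw_jar, solder_reel's own z axis and vertical below 0.1 rad and linear speed of each of screw_jar, solder_reel, screwdriver, speaker_plug below 0.02 m/s and angular speed of each of screw_jar, solder_reel, screwdriver, speaker_plug below 0.3 rad/s and distance of tape_roll from where it was at the start of the episode below 0.012 m); the robot touches nothing.
It fails at once if the jar or the reel is tipped over (more than 40 degrees) (angle between any of screw_jar, solder_reel's own z axis and vertical above 0.7 rad).
It fails at once if the tape roll is moved by more than 12 mm (distance of tape_roll from where it was at the start of the episode above 0.012 m).
It also fails if it takes over 141 s, if anything falls off the work surface, if the arm or the gripper's body presses on something with over 40 N, if the wrist force passes 120 N, or if a joint passes its speed limit or range.

## Robot

A 6-joint arm with a two-finger parallel gripper is mounted at the origin on the work surface; the furniture and walls round the work are solid. World frame = base frame: x ahead of the robot, y to its left, z up, the work surface at z = 0. Lengths are in mm, angles in rad, forces in N, time in s.
With the tool pointing down it reaches from about 350 to 875 mm from the base axis. Payload 4.2 kg.
Tool frame: the origin (TCP) lies between the finger pads; the fingertips stand 25 mm ahead of it and the grasp point (between the pads) lies 6 mm ahead of it; z points along the fingers, y is the line along which they close (so a half turn about z gives the same grasp; the last joint's range is limited). The gripper opens to 85 mm and grips with 20 to 120 N. Pads are 22 mm wide; open, the fingers measure 114 mm over their backs; the gripper's body (76 mm by 85 mm) begins 54 mm behind the grasp point. The pads swing forward as they close: fully open they stand 13 mm farther back than shut.
Start: joints at [-0.946, 0.385, 0.008, 0, -1.194, -0.259], TCP at [223.574, -583.621, 256.312] pointing down, gripper open.
Joint ranges: [-3.14, 3.14], [-1.21, 2.06], [-1.07, 1.41], [-3.16, 2.05], [-2.99, -0.16], [-3.1, 3.1]. Speed limits (rad/s): [2.79, 2.79, 3.14, 3.14, 3.14, 3.14].

## Interface

Orientations are given as a unit quaternion [x, y, z, w].
In Python, from bench import read_state, imaging, workorder, nets gives the robot as it stands.
- The arm moves only by the tool apply_moves, never from a script. Its argument "rows" is a list of rows, each an object with "hand": the opening, from -1 (shut) to 1 (fully open); "delta_pos": the shift along the tool's x, y, z in mm, a list of three; "yaw": the turn about the tool's z in rad. A call has 1 to 12 rows; each row is the pose to reach, as a shift and turn from the pose commanded when the call began, along the tool's axes at that moment; what a row does not reach only later rows make up. A row lasts 1/12 s, in which the tool goes at most 41.7 mm and 7.16 degrees, less where a joint would pass 70% of its speed; a pose out of reach is approached as far as the arm can. A call with a gripper value outside its range is refused whole. The fingers move at their own pace and stop on an object; the grip force is fixed at half the most. Time passes only in rows, so rows that repeat a pose let the fingers close. It gives the time, the measured TCP pose, the force, the opening and the grip force at its end, in the units of the state.
- read_state(): the state, without advancing time (a new reading comes with each control period).
- imaging.get_image(name): name is "scene" or "top" or "wrist"; returns a dict with "pixels" (400x640x3 uint8, red, green, blue), "fx", "fy", "cx", "cy" (pixels), "xyz" and "rotation" of the camera in the world. Camera axes: x right, y down, z forward; pixel columns grow to the right and rows downward; lengths in mm; the calibration is good to about 2 mm. A picture is of the moment at which its call begins. There is no depth.
- workorder.job_done(): hands the job in; it is judged then, once.
Trained networks look in the newest picture that a camera, given by its name, has taken for a name from the list of things; names that differ only in an ending like _2 or _b are one class to them, and where a whole thing is asked for, a point or a joint stands for the part that bears it (a point fixed in the world has none). Each returns a list of dicts, best first, with "score" (0 to 1); they miss things now and then, are a little off and sometimes report something else, mostly with a low value. They report only what shows in the picture. A call takes as long as a camera call. They do not tell look-alikes from the thing itself.
- nets.find_in(camera, query): "location" ([row, column] in pixels, amid what is visible of it).
- nets.pinpoint(camera, query): "location" ([row, column] in pixels: a listed point, or the origin of a listed thing).
The state is a dict: "clock": time; "joints": joint angles; "joint_vel": joint speeds; "joint_efforts": joint torques, N m; "position": TCP position; "ee_rot": TCP orientation; "contact_force": force on the tool from outside, world axes, zero at the start; "wrist_torque": the same for the moment, N m; "gripper_width": finger opening in mm; "grasp_force": force on a finger pad.
Only numpy, scipy, OpenCV 4.12 (cv2) and the standard library are available. Lean on these libraries where they do the work, as an engineer would, in place of code of your own. Each camera call takes 0.05 s, during which the arm holds its last target. There are 200 camera calls.

## Working session

There is one attempt and no reset: what is moved stays moved. The work goes in short steps, Python scripts to look and compute and a tool call to move; the robot and the scene stay as the last step left them, time stands still between calls to the robot, and variables do not carry over. Pictures are saved under pics/ and viewed, at most 14 in all, crops included, and the job is handed in when it is done.

Besides the shell and the picture viewer there is one more tool, called after ">>>" as name(argument=value, ...), one argument or row to a line, values as JSON. apply_moves: Moves the arm, as the interface text tells. Its arguments: {"type":"object","properties":{"rows":{"type":"array"}},"required":["rows"]}

```bash
ls; mkdir -p pics
cat > h.py <<'E'
import numpy as np, cv2
from bench import read_state, imaging, workorder, nets
def snap(n,f=None):
    im=imaging.get_image(n)
    if f: cv2.imwrite('pics/'+f,im['pixels'][:,:,::-1])
    return im
def R(im):
    r=np.array(im['rotation'],float)
    if r.shape==(3,3): return r
    from scipy.spatial.transform import Rotation as Q
    return Q.from_quat(r).as_matrix()
def ray(im,rc):
    d=R(im)@np.array([(rc[1]-im['cx'])/im['fx'],(rc[0]-im['cy'])/im['fy'],1]); return np.array(im['xyz'],float),d
def at(im,rc,z):
    o,d=ray(im,rc); return (o+d*(z-o[2])/d[2]).round(1)
def proj(im,p):
    c=R(im).T@(np.array(p,float)-np.array(im['xyz'])); return [c[1]/c[2]*im['fy']+im['cy'],c[0]/c[2]*im['fx']+im['cx']]
def tri(obs):
    A=np.zeros((3,3));b=np.zeros(3)
    for im,rc in obs:
        o,d=ray(im,rc);d=d/np.linalg.norm(d);M=np.eye(3)-np.outer(d,d);A+=M;b+=M@o
    return np.linalg.solve(A,b).round(1)
E
python3 - <<'E'
from h import *
S=snap('scene','s1.png');T=snap('top','t1.png')
for im in(S,T): print(im['xyz'],im['rotation'],im['fx'],im['cx'],im['cy'])
for q in['screw_jar','solder_reel','screwdriver','screwdriver_handle','speaker_plug','stock_tray','kit_board','side_mat','tape_roll']:
    for n,im in(('scene',S),('top',T)):
        print(q,n,[(np.round(d['location']).tolist(),round(d['score'],2),at(im,d['location'],4)[:2].tolist()) for d in nets.pinpoint(n,q)[:3]])
print(read_state())
E
```

```text
pics
[-308.11811786 -761.20441624  590.52979519] [ 0.78907635 -0.33228109  0.20797945 -0.47296125] 517.0245674485475 319.04255952784274 200.42940656181548
[ 301.9473281   -20.35218094 1109.58827112] [ 0.70506285 -0.70437925  0.0609163  -0.05500417] 477.79001784176893 312.4076589696844 193.40432892248873
screw_jar scene [([202.0, 352.0], 0.57, [551.5, -59.2])]
screw_jar top []
solder_reel scene [([247.0, 428.0], 0.91, [513.4, -300.4]), ([213.0, 380.0], 0.79, [556.3, -140.1])]
solder_reel top [([166.0, 364.0], 0.96, [550.6, -152.3]), ([177.0, 424.0], 0.9, [525.8, -292.7])]
screwdriver scene [([231.0, 285.0], 0.93, [343.4, -43.3]), ([203.0, 379.0], 0.51, [596.2, -106.3])]
screwdriver top [([147.0, 344.0], 0.97, [597.9, -105.4]), ([254.0, 318.0], 0.93, [344.4, -42.3])]
screwdriver_handle scene [([232.0, 270.0], 0.76, [318.8, -20.6]), ([194.0, 365.0], 0.72, [608.4, -52.6]), ([203.0, 353.0], 0.68, [548.4, -63.4])]
screwdriver_handle top [([149.0, 328.0], 0.84, [592.4, -67.9]), ([268.0, 307.0], 0.73, [312.2, -17.1])]
speaker_plug scene [([248.0, 348.0], 0.77, [389.5, -185.9])]
speaker_plug 
[... 596 characters left out ...]
nts': array([-9.46399015e-01,  3.84699991e-01,  7.91268725e-03, -3.96356467e-05,
       -1.19402655e+00, -2.58613344e-01]), 'joint_vel': array([ 0.00146672, -0.00027297,  0.00162442,  0.00119615,  0.00041849,
        0.00026098]), 'joint_efforts': array([ 4.24114478e-05, -3.92095506e+01,  1.88617802e+01,  4.19070661e+00,
       -3.71272063e-04, -7.90710089e-06]), 'position': array([ 223.58062966, -583.61186387,  256.31116865]), 'ee_rot': array([-1.81866911e-01,  9.83323155e-01,  1.57986462e-05,  1.29153835e-05]), 'contact_force': array([0.39326336, 0.35089911, 0.75810068]), 'wrist_torque': array([-0.00269798,  0.00129548,  0.01336896]), 'grasp_force': 0.0, 'gripper_width': 85.34705043643984}
```

Run:
```python
import cv2
t=cv2.imread('pics/t1.png');cv2.imwrite('pics/t1c.png',cv2.resize(t[90:310,160:460],(800,587),interpolation=cv2.INTER_CUBIC))
s=cv2.imread('pics/s1.png');cv2.imwrite('pics/s1c.png',cv2.resize(s[120:310,190:470],None,fx=2.8,fy=2.8,interpolation=cv2.INTER_CUBIC))
```

```text
(no output)
```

View pics/t1c.png

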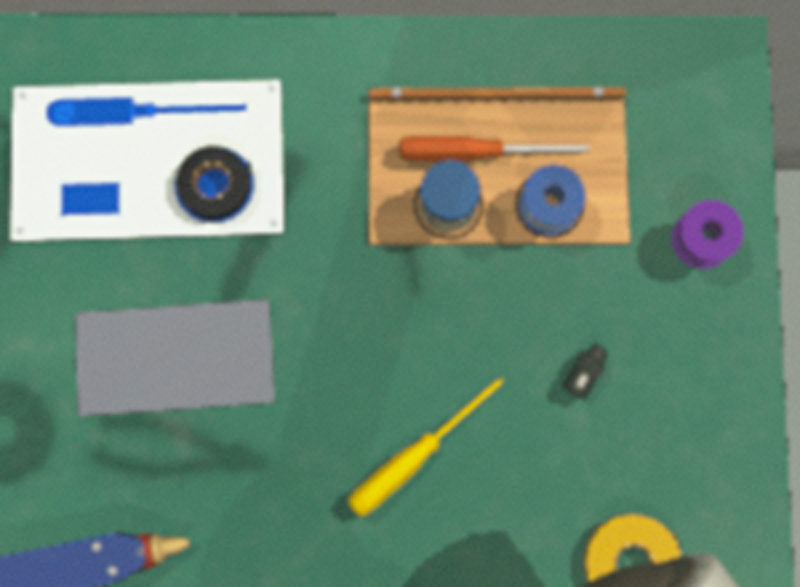

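View pics/s1c.png

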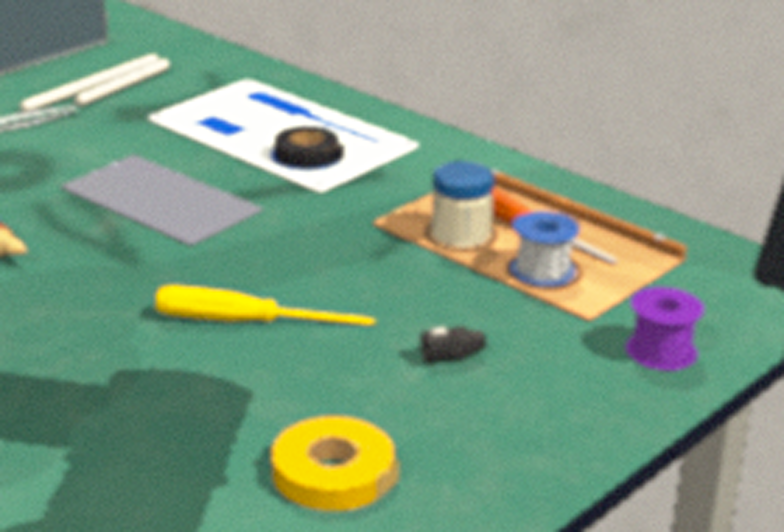

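The top view shows the white board at left-back with the tape roll, the grey mat below it and the tray at right with jar (ring to +y) and reel (ring to -y). The decoys are the yellow screwdriver and the purple reel. The plug is at top pixel ~(230,379). Next I'll fit the outlines.

Run:
```python
from h import *
T=snap('top');S=snap('scene')
def seg(im,f,rect):
    hsv=cv2.cvtColor(im['pixels'],cv2.COLOR_RGB2HSV).astype(int);m=f(hsv).astype(np.uint8)
    k=np.zeros_like(m);r0,r1,c0,c1=rect;k[r0:r1,c0:c1]=1;m*=k
    m=cv2.morphologyEx(m,cv2.MORPH_OPEN,np.ones((3,3)))
    c=max(cv2.findContours(m,cv2.RETR_EXTERNAL,cv2.CHAIN_APPROX_NONE)[0],key=cv2.contourArea)
    return c.reshape(-1,2)
def fit(im,c,z,n):
    p=np.array([at(im,(v,u),z)[:2] for u,v in c],np.float32)
    r=cv2.minAreaRect(p);print(n,r,cv2.boxPoints(r).round(0).tolist())
fit(T,seg(T,lambda h:(h[...,1]<40)&(h[...,2]>180),(100,200,160,270)),4,'board')
fit(T,seg(T,lambda h:(h[...,1]<60)&(h[...,2]<180)&(h[...,2]>80),(195,255,175,270)),3,'mat')
fit(T,seg(T,lambda h:(h[...,0]<25)&(h[...,1]>60)&(h[...,2]>80),(110,190,290,400)),4,'tray')
for n,f in(('orange',lambda h:(h[...,0]<8)&(h[...,1]>150)),):
    fit(T,seg(T,f,(130,155,300,400)),14,n)
fit(T,seg(T,lambda h:(h[...,0]>100)&(h[...,0]<125)&(h[...,1]>150),(155,175,180,210)),4,'rect')
fit(T,seg(T,lambda h:(h[...,0]>100)&(h[...,0]<125)&(h[...,1]>150),(120,140,170,255)),4,'sil')
for rc in[(123.5,298.5),(123,394.5),(181,396),(181.5,298.5)]: print(at(T,rc,4))
for q,h in(('screw_jar',0),('solder_reel',0)):
    print(q,[(d['location'],d['score']) for d in nets.find_in('top',q)],[(d['location'],d['score']) for d in nets.find_in('scene',q)])
# cap/flange tops
print('jar top',at(T,(90+190/2.667,160+450/2.667),62),'reel top',at(T,(90+199/2.667,160+553/2.667),46))
print(tri([(T,(90+199/2.667,160+553/2.667)),(S,(120+228/2.8,190+547/2.8))]), tri([(T,(90+190/2.667,160+450/2.667)),(S,(120+172/2.8,190+463/2.8))]))
```

```text
board ((591.63818359375, 203.071533203125), (141.0613555908203, 241.50946044921875), 1.810091495513916) [[517.0, 322.0], [525.0, 80.0], [666.0, 85.0], [658.0, 326.0]]
mat ((413.9228515625, 173.21058654785156), (92.72388458251953, 171.72608947753906), 4.210514545440674) [[361.0, 255.0], [374.0, 84.0], [466.0, 91.0], [454.0, 262.0]]
tray ((585.7984619140625, -110.43843841552734), (142.23114013671875, 230.58920288085938), 0.17000973224639893) [[514.0, 5.0], [515.0, -226.0], [657.0, -226.0], [657.0, 5.0]]Traceback (most recent call last):
  File "<stdin>", line 16, in <module>
  File "<stdin>", line 7, in seg
ValueError: max() iterable argument is empty
```

```bash
cat >> h.py <<'E'
from scipy.spatial.transform import Rotation as Q
def go(x,y,z,ang):  # ang: world angle (deg) of tool y
    s=read_state();r=Q.from_quat(s['ee_rot']).as_matrix();d=r.T@(np.array([x,y,z])-s['position'])
    a=np.degrees(np.arctan2(r[1,1],r[0,1]));w=(a-ang+90)%180-90
    print('delta',d.round(1).tolist(),'yaw',round(np.radians(w),3),'rows',np.ceil(np.linalg.norm(d)/41.7),'j6',s['joints'][5].round(2),'pos',s['position'].round(1),'w',s['gripper_width'].round(1))
E
python3 -c "
from h import *
go(520,-110,300,90)"
```

```text
Traceback (most recent call last):
  File "h.py", line 27, in go
    print('delta',d.round(1).tolist(),'yaw',round(np.radians(w),3),'rows',np.ceil(np.linalg.norm(d)/41.7),'j6',s['joints'][5].round(2),'pos',s['position'].round(1),'w',s['gripper_width'].round(1))
                                                                                                                                                                        ^^^^^^^^^^^^^^^^^^^^^^^^
AttributeError: 'float' object has no attribute 'round'
```

```bash
sed -i "s/s\['gripper_width'\].round(1)/round(s['gripper_width'],1)/" h.py
python3 -c "
from h import *
go(520,-110,300,90)"
```

```text
delta [-446.2, 336.3, -43.7] yaw 0.366 rows 14.0 j6 -0.26 pos [ 223.6 -583.6  256.3] w 85.7
```

>>> apply_moves(
  rows=[
    {"hand": 1, "delta_pos": [-446, 336, -44], "yaw": 0.366},
    {"hand": 1, "delta_pos": [-446, 336, -44], "yaw": 0.366},
    {"hand": 1, "delta_pos": [-446, 336, -44], "yaw": 0.366},
    {"hand": 1, "delta_pos": [-446, 336, -44], "yaw": 0.366},
    {"hand": 1, "delta_pos": [-446, 336, -44], "yaw": 0.366},
    {"hand": 1, "delta_pos": [-446, 336, -44], "yaw": 0.366},
    {"hand": 1, "delta_pos": [-446, 336, -44], "yaw": 0.366},
    {"hand": 1, "delta_pos": [-446, 336, -44], "yaw": 0.366},
    {"hand": 1, "delta_pos": [-446, 336, -44], "yaw": 0.366},
    {"hand": 1, "delta_pos": [-446, 336, -44], "yaw": 0.366},
    {"hand": 1, "delta_pos": [-446, 336, -44], "yaw": 0.366},
    {"hand": 1, "delta_pos": [-446, 336, -44], "yaw": 0.366},
  ],
)

```text
clock: 2.1
position: [484.9, -165.4, 295.7]
ee_rot: [-0.0, 1.0, -0.0, 0.001]
contact_force: [1.0, -0.8, 0.6]
gripper_width: 85.4
grasp_force: 0.0
```

```bash
python3 -c "
from h import *
go(520,-110,300,90)"
```

```text
delta [-35.1, 55.4, -4.3] yaw 0.0 rows 2.0 j6 -1.56 pos [ 484.9 -165.4  295.7] w 85.4
```

>>> apply_moves(
  rows=[
    {"hand": 1, "delta_pos": [-35, 55, -4], "yaw": 0},
    {"hand": 1, "delta_pos": [-35, 55, -4], "yaw": 0},
    {"hand": 1, "delta_pos": [-35, 55, -4], "yaw": 0},
    {"hand": 1, "delta_pos": [-35, 55, -4], "yaw": 0},
  ],
)

```text
clock: 2.43
position: [519.7, -111.1, 298.9]
ee_rot: [-0.001, 1.0, 0.0, -0.0]
contact_force: [0.3, 0.0, 0.3]
gripper_width: 85.6
grasp_force: 0.0
```

Run:
```python
from h import *
W=snap('wrist','w1.png');T=snap('top')
print(W['xyz'],W['fx'],read_state()['position'])
for q in['screw_jar','solder_reel','screwdriver','screwdriver_handle','stock_tray','speaker_plug']:
    print(q,[(np.round(d['location']).tolist(),round(d['score'],2),at(W,d['location'],4)[:2].tolist()) for d in nets.pinpoint('wrist',q)[:3]])
```

```text
[ 444.66940846 -111.69415892  416.8514519 ] 278.93443133046765 [ 518.81773073 -112.66729266  298.90908641]
screw_jar [([186.0, 349.0], 0.58, [550.5, -69.1])]
solder_reel [([187.0, 294.0], 0.77, [553.2, -152.5]), ([167.0, 202.0], 0.62, [522.5, -289.8])]
screwdriver [([215.0, 324.0], 0.68, [597.7, -106.7]), ([31.0, 372.0], 0.55, [341.7, -45.3])]
screwdriver_handle [([8.0, 395.0], 0.95, [315.4, -17.6]), ([217.0, 349.0], 0.92, [602.0, -67.3])]
stock_tray [([207.0, 323.0], 0.96, [584.9, -108.6])]
speaker_plug [([81.0, 270.0], 0.9, [402.3, -182.2])]
```

View pics/w1.png

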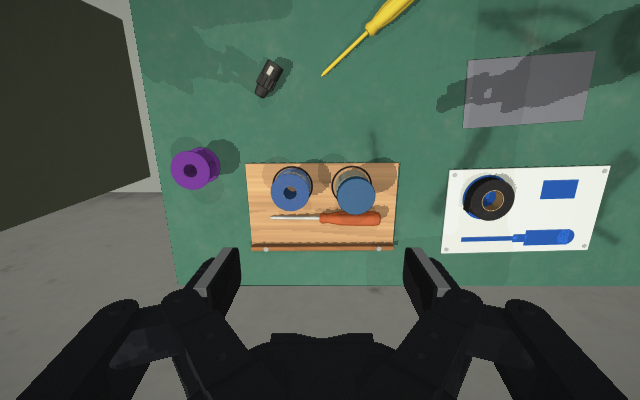

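The wrist view shows the tray (corners ≈ (163,246), (163,400) at the front), reel top at ~(190,291), jar cap at ~(195,356), screwdriver handle at ~(218,350) and plug at (78,268). Next I'll measure with blobs and triangulate.

```bash
cat >> h.py <<'E'
def blob(im,f,rect):
    hsv=cv2.cvtColor(im['pixels'],cv2.COLOR_RGB2HSV).astype(int);m=np.zeros(hsv.shape[:2],np.uint8);r0,r1,c0,c1=rect
    m[r0:r1,c0:c1]=f(hsv)[r0:r1,c0:c1]
    cs=cv2.findContours(m,cv2.RETR_EXTERNAL,cv2.CHAIN_APPROX_NONE)[0]
    return max(cs,key=cv2.contourArea).reshape(-1,2)
def pts(im,c,z): return np.array([at(im,(v,u),z)[:2] for u,v in c],np.float32)
E
python3 - <<'E'
from h import *
W=snap('wrist');T=snap('top')
blue=lambda h:(h[...,0]>95)&(h[...,0]<125)&(h[...,1]>90)
for n,rw in(('jar',(170,215,330,385)),('reel',(160,213,268,316))):
    c=blob(W,blue,rw);e=cv2.fitEllipse(c);print(n,'ell',np.round(e[0],1),np.round(e[1],1))
    for z in(46,62): print(z,[np.round(x,1) for x in cv2.minEnclosingCircle(pts(W,c,z))])
ora=lambda h:(h[...,0]<9)&(h[...,1]>165)&(h[...,2]>90)
c=blob(W,ora,(208,228,318,383));print('handle',cv2.minAreaRect(pts(W,c,15)))
h=cv2.cvtColor(W['pixels'],cv2.COLOR_RGB2HSV);print('hsv handle',h[219,365],'tray',h[240,300],'shank',h[217,290],'plug',h[90,265],'mat',h[75,560],'sil',h[238,540])
wood=lambda h:(h[...,0]<25)&(h[...,1]>60)&(h[...,2]>60)
c=blob(W,wood,(155,250,235,410));p=pts(W,c,4);print('tray',cv2.minAreaRect(p))
sel=p[(p[:,0]<520)];print('front',np.median(sel[:,0]),'front slope',np.polyfit(sel[:,1],sel[:,0],1)); print('ext',p.min(0),p.max(0))
c=blob(W,lambda h:(h[...,1]<40)&(h[...,2]>150),(160,258,438,615));print('board',cv2.minAreaRect(pts(W,c,4)))
c=blob(W,blue,(175,205,535,585));print('rect',cv2.minAreaRect(pts(W,c,4)))
c=blob(W,blue,(225,250,455,580));print('sil',cv2.minAreaRect(pts(W,c,4)))
c=blob(W,lambda h:(h[...,2]<75)&(h[...,1]<90),(55,100,250,285));print('plug',cv2.minAreaRect(pts(W,c,13)),c.min(0),c.max(0))
S=snap('scene')
a=nets.find_in('wrist','speaker_plug')[0]['location'];b=nets.find_in('scene','speaker_plug')[0]['location'];t=nets.find_in('top','speaker_plug')
print('plug tri',tri([(W,a),(S,b)]),[ (at(T,d['location'],13),d['score']) for d in t],at(W,a,13))
print('mat corners W',[at(W,x,3) for x in((59.5,468),(52,596),(120.5,584),(128,463))])
E
```

```text
jar ell [357.1 195.4] [37.1 37.3]
46 [array([553.6, -63.8]), np.float64(27.4)]
62 [array([548.9, -66. ]), np.float64(26.3)]
reel ell [292.3 190. ] [37.3 42.1]
46 [array([ 545.4, -153.3]), np.float64(30.7)]
62 [array([ 541.1, -151.4]), np.float64(29.4)]
handle ((608.5, -35.099998474121094), (0.0, 0.0), 0.0)
hsv handle [  9 173 197] tray [ 16 117 212] shank [ 30  16 155] plug [26 25 71] mat [110   8  93] sil [109 192 175]
tray ((586.1500244140625, -109.3499984741211), (232.90000915527344, 142.10003662109375), 90.0)
front 516.5 front slope [-7.67057618e-03  5.15151344e+02]
ext [ 515.1 -225.8] [657.2   7.1]
board ((591.2758178710938, 202.54696655273438), (139.81410217285156, 240.57037353515625), 1.8001419305801392)
rect ((554.8209838867188, 252.49632263183594), (29.449058532714844, 52.97829055786133), 2.3020741939544678)
sil ((635.25, 205.89999389648438), (180.79998779296875, 26.5), 90.0)
plug ((402.6119384765625, -184.42849731445312), (24.986146926879883, 47.73423767089844), 58.433162689208984) [256  61] [284  99]
plug tri [ 426.1 -195.7   85.5] [(array([ 395.5, -183.8,   13. ]), 0.46)] [ 398.  -181.3   13. ]
mat corners W [array([375.1,  84.2,   3. ]), array([366.2, 254.1,   3. ]), array([454.5, 262.3,   3. ]), array([464.7,  90.7,   3. ])]
```

```bash
python3 -c "
from h import *
go(549.5,-65.5,130,90)"
```

```text
delta [-30.3, 46.9, 169.0] yaw -0.0 rows 5.0 j6 -1.66 pos [ 519.2 -112.4  299. ] w 85.8
```

>>> apply_moves(
  rows=[
    {"hand": 0.65, "delta_pos": [-30, 47, 169], "yaw": 0},
    {"hand": 0.65, "delta_pos": [-30, 47, 169], "yaw": 0},
    {"hand": 0.65, "delta_pos": [-30, 47, 169], "yaw": 0},
    {"hand": 0.65, "delta_pos": [-30, 47, 169], "yaw": 0},
    {"hand": 0.65, "delta_pos": [-30, 47, 169], "yaw": 0},
    {"hand": 0.65, "delta_pos": [-30, 47, 169], "yaw": 0},
    {"hand": 0.65, "delta_pos": [-30, 47, 169], "yaw": 0},
    {"hand": 0.65, "delta_pos": [-30, 47, 169], "yaw": 0},
  ],
)

```text
clock: 3.8
position: [550.8, -65.6, 132.5]
ee_rot: [-0.0, 1.0, 0.0, 0.002]
contact_force: [-0.1, -0.2, -0.2]
gripper_width: 70.3
grasp_force: 0.0
```

```bash
python3 -c "
from h import *
W=snap('wrist','w2.png');go(549.5,-65.5,42,90)
print(W['xyz'],[ (d['location'],d['score']) for d in nets.find_in('wrist','solder_reel')])"
```

```text
delta [1.7, 0.1, 90.7] yaw -0.0 rows 3.0 j6 -1.75 pos [550.7 -65.6 132.7] w 70.7
[475.14097599 -66.00391743 250.1402298 ] [([204.3, 215.4], 0.79)]
```

View pics/w2.png

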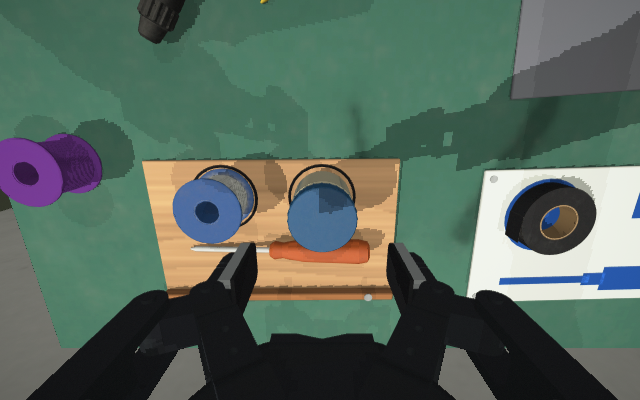

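The wrist view shows the jar cap centred at (218,322), between the fingers, with the reel top at (210,207). I'll descend and grip.

>>> apply_moves(
  rows=[
    {"hand": 0.65, "delta_pos": [1, -1, 45], "yaw": 0},
    {"hand": 0.65, "delta_pos": [1, -1, 70], "yaw": 0},
    {"hand": 0.65, "delta_pos": [1, -1, 90], "yaw": 0},
    {"hand": 0.65, "delta_pos": [1, -1, 90], "yaw": 0},
    {"hand": 0.65, "delta_pos": [1, -1, 90], "yaw": 0},
    {"hand": 0.65, "delta_pos": [1, -1, 90], "yaw": 0},
  ],
)

```text
clock: 4.4
position: [549.9, -66.4, 42.2]
ee_rot: [-0.0, 1.0, 0.0, 0.002]
contact_force: [-0.6, 0.5, 0.0]
gripper_width: 70.5
grasp_force: 0.0
```

>>> apply_moves(
  rows=[
    {"hand": 0, "delta_pos": [0, 0, 0], "yaw": 0},
    {"hand": 0, "delta_pos": [0, 0, 0], "yaw": 0},
    {"hand": 0, "delta_pos": [0, 0, 0], "yaw": 0},
    {"hand": 0, "delta_pos": [0, 0, 0], "yaw": 0},
    {"hand": 0, "delta_pos": [0, 0, 0], "yaw": 0},
    {"hand": 0, "delta_pos": [0, 0, 0], "yaw": 0},
  ],
)

```text
clock: 4.9
position: [549.8, -66.3, 42.5]
ee_rot: [-0.0, 1.0, 0.0, 0.002]
contact_force: [-1.9, -0.1, 5.4]
gripper_width: 48.2
grasp_force: 61.8
```

```bash
python3 -c "
from h import *
go(549.5,-65.5,42,90);print(read_state()['grasp_force'])"
```

```text
delta [0.3, 0.8, 0.5] yaw 0.001 rows 1.0 j6 -1.74 pos [549.8 -66.3  42.5] w 48.2
61.76293823337801
```

>>> apply_moves(
  rows=[
    {"hand": 0, "delta_pos": [0, 0, -20], "yaw": 0},
    {"hand": 0, "delta_pos": [0, 0, -50], "yaw": 0},
    {"hand": 0, "delta_pos": [10, 20, -75], "yaw": -0.02},
    {"hand": 0, "delta_pos": [26, 53, -80], "yaw": -0.04},
    {"hand": 0, "delta_pos": [43, 87, -80], "yaw": -0.063},
    {"hand": 0, "delta_pos": [60, 122, -80], "yaw": -0.063},
    {"hand": 0, "delta_pos": [77, 157, -80], "yaw": -0.063},
    {"hand": 0, "delta_pos": [94, 192, -80], "yaw": -0.063},
    {"hand": 0, "delta_pos": [111, 226, -80], "yaw": -0.063},
    {"hand": 0, "delta_pos": [126, 257, -80], "yaw": -0.063},
    {"hand": 0, "delta_pos": [138, 281, -80], "yaw": -0.063},
    {"hand": 0, "delta_pos": [138, 281, -80], "yaw": -0.063},
  ],
)

```text
clock: 5.9
position: [409.4, 218.6, 121.4]
ee_rot: [-0.034, 0.999, 0.001, 0.001]
contact_force: [0.2, 0.4, -0.8]
gripper_width: 48.4
grasp_force: 62.4
```

>>> apply_moves(
  rows=[
    {"hand": 0, "delta_pos": [0, 0, 0], "yaw": 0},
    {"hand": 0, "delta_pos": [0, 0, 10], "yaw": 0},
  ],
)

```text
clock: 6.07
position: [411.2, 215.7, 112.0]
ee_rot: [-0.032, 0.999, 0.002, 0.002]
contact_force: [-0.2, -0.1, -0.5]
gripper_width: 48.7
grasp_force: 62.5
```

```bash
python3 -c "
from h import *
W=snap('wrist','w3.png');go(411.4,215,42,93.6)"
```

```text
delta [-1.5, 0.9, 67.3] yaw -0.001 rows 2.0 j6 -2.34 pos [410.  214.  109.3] w 48.2
```

View pics/w3.png

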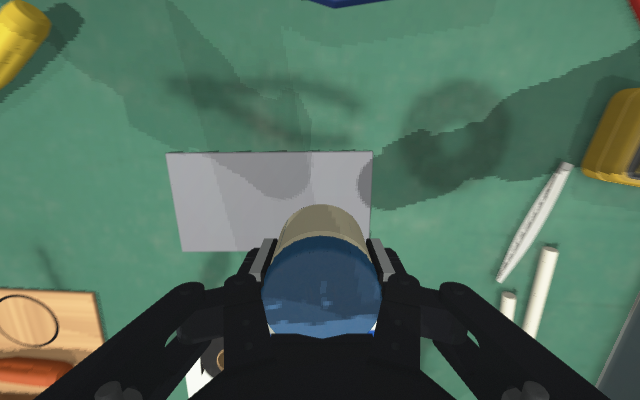

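The jar is held upright above the +y half of the mat (mat edges at cols 167–373). I'll lower and release it.

>>> apply_moves(
  rows=[
    {"hand": 0, "delta_pos": [-1, 0, 35], "yaw": 0},
    {"hand": 0, "delta_pos": [-1, 0, 55], "yaw": 0},
    {"hand": 0, "delta_pos": [-1, 0, 63], "yaw": 0},
    {"hand": 0, "delta_pos": [-1, 0, 66], "yaw": 0},
    {"hand": 0, "delta_pos": [-1, 0, 67], "yaw": 0},
    {"hand": 0, "delta_pos": [-1, 0, 67], "yaw": 0},
  ],
)

```text
clock: 6.62
position: [412.0, 214.9, 43.8]
ee_rot: [-0.031, 1.0, 0.0, 0.001]
contact_force: [0.2, 0.2, 0.0]
gripper_width: 48.2
grasp_force: 62.4
```

```bash
python3 -c "
from h import *
go(411.4,215,42,93.6);print(read_state()['contact_force'])"
```

```text
delta [0.6, 0.1, 1.8] yaw -0.0 rows 1.0 j6 -2.34 pos [412.  214.9  43.8] w 48.2
[0.20841184 0.23407868 0.04289468]
```

>>> apply_moves(
  rows=[
    {"hand": 0, "delta_pos": [0, 0, 2], "yaw": 0},
    {"hand": 0, "delta_pos": [0, 0, 2], "yaw": 0},
    {"hand": 0.3, "delta_pos": [0, 0, 2], "yaw": 0},
    {"hand": 0.65, "delta_pos": [0, 0, 2], "yaw": 0},
    {"hand": 0.65, "delta_pos": [0, 0, 2], "yaw": 0},
    {"hand": 0.65, "delta_pos": [0, 0, 2], "yaw": 0},
    {"hand": 0.65, "delta_pos": [0, 0, -30], "yaw": 0},
    {"hand": 0.65, "delta_pos": [0, 0, -70], "yaw": 0},
    {"hand": 0.65, "delta_pos": [0, 0, -90], "yaw": 0},
    {"hand": 0.65, "delta_pos": [0, 0, -90], "yaw": 0},
  ],
)

```text
clock: 7.45
position: [413.6, 216.9, 137.8]
ee_rot: [-0.032, 0.999, 0.003, 0.004]
contact_force: [0.2, -0.1, 0.9]
gripper_width: 70.6
grasp_force: 0.0
```

```bash
python3 -c "
from h import *
go(549.5,-154,130,90)"
```

```text
delta [-111.8, -378.9, 6.2] yaw 0.064 rows 10.0 j6 -2.34 pos [413.6 216.9 137.8] w 70.6
```

>>> apply_moves(
  rows=[
    {"hand": 0.65, "delta_pos": [-112, -379, 5], "yaw": 0.064},
    {"hand": 0.65, "delta_pos": [-112, -379, 5], "yaw": 0.064},
    {"hand": 0.65, "delta_pos": [-112, -379, 5], "yaw": 0.064},
    {"hand": 0.65, "delta_pos": [-112, -379, 5], "yaw": 0.064},
    {"hand": 0.65, "delta_pos": [-112, -379, 5], "yaw": 0.064},
    {"hand": 0.65, "delta_pos": [-112, -379, 5], "yaw": 0.064},
    {"hand": 0.65, "delta_pos": [-112, -379, 5], "yaw": 0.064},
    {"hand": 0.65, "delta_pos": [-112, -379, 5], "yaw": 0.064},
    {"hand": 0.65, "delta_pos": [-112, -379, 5], "yaw": 0.064},
    {"hand": 0.65, "delta_pos": [-112, -379, 5], "yaw": 0.064},
    {"hand": 0.65, "delta_pos": [-112, -379, 5], "yaw": 0.064},
    {"hand": 0.65, "delta_pos": [-112, -379, 5], "yaw": 0.064},
  ],
)

```text
clock: 8.45
position: [546.3, -157.6, 126.8]
ee_rot: [0.002, 1.0, 0.0, -0.001]
contact_force: [-0.3, 0.7, 0.2]
gripper_width: 70.2
grasp_force: 0.0
```

Run:
```python
from h import *
W=snap('wrist','w4.png')
blue=lambda h:(h[...,0]>95)&(h[...,0]<125)&(h[...,1]>90)
c=blob(W,blue,(150,300,240,390));print(cv2.minEnclosingCircle(pts(W,c,46)),cv2.minAreaRect(c))
ora=lambda h:(h[...,0]<12)&(h[...,1]>165)&(h[...,2]>90)
c=blob(W,ora,(180,280,300,560));print('handle',cv2.minAreaRect(pts(W,c,14)))
go(549.5,-154,33,90)
```

```text
((545.2482299804688, -155.15016174316406), 30.658498764038086) ((325.0, 213.5), (75.0, 68.0), 90.0)
handle ((600.9378662109375, -48.16270065307617), (65.1755599975586, 24.974700927734375), 89.7680892944336)
delta [-3.6, 2.6, 94.1] yaw -0.002 rows 3.0 j6 -1.58 pos [ 546.1 -156.6  127.1] w 70.3
```

View pics/w4.png

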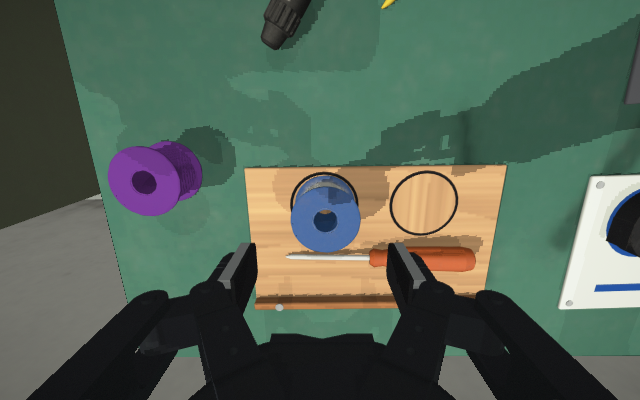

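The wrist view shows the reel centred at about (218,326), the empty jar ring at (202,424) and the screwdriver handle at (259,422). All are consistent.

Run:
```python
from h import *
W=snap('wrist');print(at(W,(219,325.5),46),at(W,(202,424),4),[at(W,p,4) for p in((168,245),(165,507))])
go(549.5,-154,31,90)
```

```text
[ 548.2 -153.8   46. ] [548.2 -63.7   4. ] [array([ 516.6, -223.6,    4. ]), array([514.5,   5.1,   4. ])]
delta [-3.5, 1.9, 96.4] yaw -0.001 rows 3.0 j6 -1.58 pos [ 546.1 -155.9  127.4] w 70.5
```

>>> apply_moves(
  rows=[
    {"hand": 0.65, "delta_pos": [-3, 2, 40], "yaw": 0},
    {"hand": 0.65, "delta_pos": [-3, 2, 70], "yaw": 0},
    {"hand": 0.65, "delta_pos": [-3, 2, 90], "yaw": 0},
    {"hand": 0.65, "delta_pos": [-3, 2, 96], "yaw": 0},
    {"hand": 0.65, "delta_pos": [-3, 2, 96], "yaw": 0},
    {"hand": 0.65, "delta_pos": [-3, 2, 96], "yaw": 0},
  ],
)

```text
clock: 9.05
position: [550.5, -153.7, 32.9]
ee_rot: [-0.0, 1.0, -0.0, 0.001]
contact_force: [0.7, -0.4, 0.0]
gripper_width: 70.3
grasp_force: 0.0
```

>>> apply_moves(
  rows=[
    {"hand": 0, "delta_pos": [0, 0, 0], "yaw": 0},
    {"hand": 0, "delta_pos": [0, 0, 0], "yaw": 0},
    {"hand": 0, "delta_pos": [0, 0, 0], "yaw": 0},
    {"hand": 0, "delta_pos": [0, 0, 0], "yaw": 0},
    {"hand": 0, "delta_pos": [0, 0, 0], "yaw": 0},
    {"hand": 0, "delta_pos": [0, 0, 0], "yaw": 0},
  ],
)

```text
clock: 9.55
position: [551.2, -154.3, 34.4]
ee_rot: [0.0, 1.0, -0.0, 0.002]
contact_force: [-1.4, 0.5, 5.8]
gripper_width: 49.2
grasp_force: 60.9
```

```bash
python3 -c "
from h import *
go(416.6,131,110,93.6)"
```

```text
delta [134.5, 285.2, -76.2] yaw -0.064 rows 8.0 j6 -1.58 pos [ 551.2 -154.3   34.4] w 49.2
```

>>> apply_moves(
  rows=[
    {"hand": 0, "delta_pos": [0, 0, -20], "yaw": 0},
    {"hand": 0, "delta_pos": [0, 0, -50], "yaw": 0},
    {"hand": 0, "delta_pos": [10, 20, -85], "yaw": -0.02},
    {"hand": 0, "delta_pos": [26, 54, -115], "yaw": -0.04},
    {"hand": 0, "delta_pos": [43, 90, -115], "yaw": -0.064},
    {"hand": 0, "delta_pos": [59, 125, -115], "yaw": -0.064},
    {"hand": 0, "delta_pos": [76, 160, -115], "yaw": -0.064},
    {"hand": 0, "delta_pos": [92, 195, -115], "yaw": -0.064},
    {"hand": 0, "delta_pos": [109, 230, -115], "yaw": -0.064},
    {"hand": 0, "delta_pos": [123, 260, -115], "yaw": -0.064},
    {"hand": 0, "delta_pos": [134, 285, -115], "yaw": -0.064},
    {"hand": 0, "delta_pos": [134, 285, -115], "yaw": -0.064},
  ],
)

```text
clock: 10.55
position: [414.9, 133.9, 148.0]
ee_rot: [-0.034, 0.999, 0.001, 0.001]
contact_force: [-0.1, 0.4, -2.7]
gripper_width: 49.0
grasp_force: 62.8
```

>>> apply_moves(
  rows=[
    {"hand": 0, "delta_pos": [0, 0, 20], "yaw": 0},
    {"hand": 0, "delta_pos": [0, 0, 40], "yaw": 0},
    {"hand": 0, "delta_pos": [0, 0, 40], "yaw": 0},
    {"hand": 0, "delta_pos": [0, 0, 40], "yaw": 0},
  ],
)

```text
clock: 10.88
position: [415.8, 130.0, 106.9]
ee_rot: [-0.031, 1.0, -0.001, -0.001]
contact_force: [-1.1, -0.4, -2.5]
gripper_width: 49.0
grasp_force: 62.9
```

```bash
python3 -c "
from h import *
W=snap('wrist','w5.png');go(416.6,131,33.4,93.6)"
```

```text
delta [0.0, 0.5, 74.3] yaw -0.0 rows 2.0 j6 -2.19 pos [416.6 130.5 107.7] w 48.9
```

View pics/w5.png

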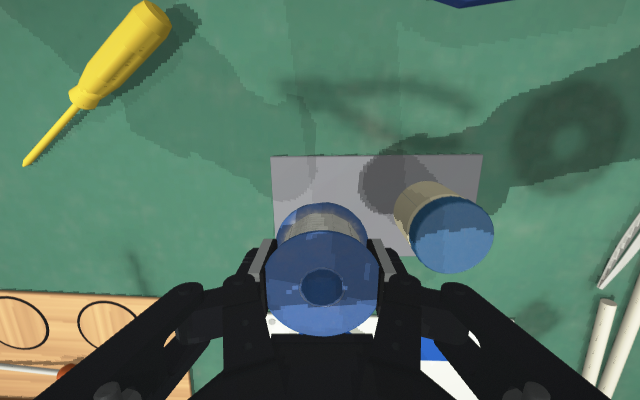

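The jar stands upright on the mat (cap at (235,452)), and the reel is held upright over the other half with enough gap to lower it.

>>> apply_moves(
  rows=[
    {"hand": 0, "delta_pos": [0, 0, 40], "yaw": 0},
    {"hand": 0, "delta_pos": [0, 0, 60], "yaw": 0},
    {"hand": 0, "delta_pos": [0, 0, 68], "yaw": 0},
    {"hand": 0, "delta_pos": [0, 0, 72], "yaw": 0},
    {"hand": 0, "delta_pos": [0, 0, 74], "yaw": 0},
    {"hand": 0, "delta_pos": [0, 0, 74], "yaw": 0},
  ],
)

```text
clock: 11.43
position: [417.2, 131.2, 33.9]
ee_rot: [-0.031, 1.0, 0.001, 0.001]
contact_force: [-0.5, -0.1, -3.2]
gripper_width: 49.1
grasp_force: 63.0
```

```bash
python3 -c "
from h import *
go(416.6,131,33,93.6);print(read_state()['contact_force'])"
```

```text
delta [0.6, -0.2, 0.9] yaw 0.0 rows 1.0 j6 -2.19 pos [417.2 131.2  33.9] w 49.1
[-0.47675855 -0.10681766 -3.1828157 ]
```

>>> apply_moves(
  rows=[
    {"hand": 0, "delta_pos": [0, 0, 1], "yaw": 0},
    {"hand": 0, "delta_pos": [0, 0, 2], "yaw": 0},
    {"hand": 0, "delta_pos": [0, 0, 2], "yaw": 0},
    {"hand": 0.3, "delta_pos": [0, 0, 2], "yaw": 0},
    {"hand": 0.65, "delta_pos": [0, 0, 2], "yaw": 0},
    {"hand": 0.65, "delta_pos": [0, 0, 2], "yaw": 0},
    {"hand": 0.65, "delta_pos": [0, 0, 2], "yaw": 0},
    {"hand": 0.65, "delta_pos": [0, 0, -30], "yaw": 0},
    {"hand": 0.65, "delta_pos": [0, 0, -70], "yaw": 0},
    {"hand": 0.65, "delta_pos": [0, 0, -110], "yaw": 0},
    {"hand": 0.65, "delta_pos": [0, 0, -130], "yaw": 0},
    {"hand": 0.65, "delta_pos": [0, 0, -130], "yaw": 0},
  ],
)

```text
clock: 12.43
position: [418.9, 132.4, 168.0]
ee_rot: [-0.032, 0.999, 0.003, 0.005]
contact_force: [-0.1, -0.3, -1.3]
gripper_width: 70.1
grasp_force: 0.0
```

```bash
python3 -c "
from h import *
go(545,-70,185,0);go(545,-70,185,90)"
```

```text
delta [-113.1, -210.0, -17.0] yaw -1.507 rows 6.0 j6 -2.19 pos [418.9 132.4 168. ] w 70.1
delta [-113.1, -210.0, -17.0] yaw 0.064 rows 6.0 j6 -2.19 pos [418.9 132.4 168. ] w 70.1
```

>>> apply_moves(
  rows=[
    {"hand": 0.3, "delta_pos": [-165, -207, -17], "yaw": -1.507},
    {"hand": 0.3, "delta_pos": [-165, -207, -17], "yaw": -1.507},
    {"hand": 0.3, "delta_pos": [-165, -207, -17], "yaw": -1.507},
    {"hand": 0.3, "delta_pos": [-165, -207, -17], "yaw": -1.507},
    {"hand": 0.3, "delta_pos": [-165, -207, -17], "yaw": -1.507},
    {"hand": 0.3, "delta_pos": [-165, -207, -17], "yaw": -1.507},
    {"hand": 0.3, "delta_pos": [-165, -207, -17], "yaw": -1.507},
    {"hand": 0.3, "delta_pos": [-165, -207, -17], "yaw": -1.507},
    {"hand": 0.3, "delta_pos": [-165, -207, -17], "yaw": -1.507},
    {"hand": 0.3, "delta_pos": [-165, -207, -17], "yaw": -1.507},
    {"hand": 0.3, "delta_pos": [-165, -207, -17], "yaw": -1.507},
    {"hand": 0.3, "delta_pos": [-165, -207, -17], "yaw": -1.507},
  ],
)

```text
clock: 13.43
position: [593.5, -65.8, 178.6]
ee_rot: [-0.67, 0.742, 0.001, -0.001]
contact_force: [-0.1, 0.9, -0.0]
gripper_width: 55.8
grasp_force: 0.0
```

>>> apply_moves(
  rows=[
    {"hand": 0.3, "delta_pos": [0, 0, 0], "yaw": 0},
    {"hand": 0.3, "delta_pos": [0, 0, 0], "yaw": 0},
    {"hand": 0.3, "delta_pos": [0, 0, 0], "yaw": 0},
  ],
)

```text
clock: 13.68
position: [593.7, -65.5, 179.4]
ee_rot: [-0.667, 0.745, 0.0, -0.0]
contact_force: [-0.2, 0.4, -1.1]
gripper_width: 55.6
grasp_force: 0.0
```

Run:
```python
from h import *
W=snap('wrist','w6.png');T=snap('top');print(W['xyz'])
ora=lambda h:(h[...,0]<12)&(h[...,1]>150)&(h[...,2]>80)
c=blob(W,ora,(100,330,200,440));print('handleW',cv2.minAreaRect(pts(W,c,16)),cv2.minAreaRect(c))
c=blob(T,ora,(130,165,300,360));print('handleT',cv2.minAreaRect(pts(T,c,16)))
for n,im in(('wrist',W),('top',T)):
  for q in('screwdriver','screwdriver_handle'):print(n,q,[(np.round(d['location']).tolist(),round(d['score'],2),at(im,d['location'],4)[:2].tolist()) for d in nets.pinpoint(n,q)[:3]])
go(597,-70,80,180)
```

```text
[ 585.22274168 -140.18443544  297.40681625]
handleW ((598.4503784179688, -66.66666412353516), (22.638893127441406, 94.68553161621094), 1.2731077671051025) ((316.3209533691406, 185.65721130371094), (88.21926879882812, 21.344438552856445), 82.40535736083984)
handleT ((598.8627319335938, -39.16951370239258), (19.511899948120117, 30.764673233032227), 0.3032603859901428)
wrist screwdriver [([173.0, 557.0], 0.74, [341.4, -51.0]), ([145.0, 312.0], 0.65, [598.0, -109.2])]
wrist screwdriver_handle [([198.0, 574.0], 0.9, [319.0, -21.1]), ([42.0, 509.0], 0.72, [403.1, -184.6]), ([182.0, 316.0], 0.6, [598.8, -70.4])]
top screwdriver [([148.0, 345.0], 0.83, [593.9, -107.5]), ([256.0, 318.0], 0.7, [338.3, -42.0])]
top screwdriver_handle [([268.0, 309.0], 0.95, [312.6, -21.9]), ([148.0, 332.0], 0.49, [595.8, -75.1])]
delta [4.1, -3.6, 100.0] yaw -0.108 rows 3.0 j6 -0.27 pos [593.9 -65.5 180. ] w 55.6
```

View pics/w6.png

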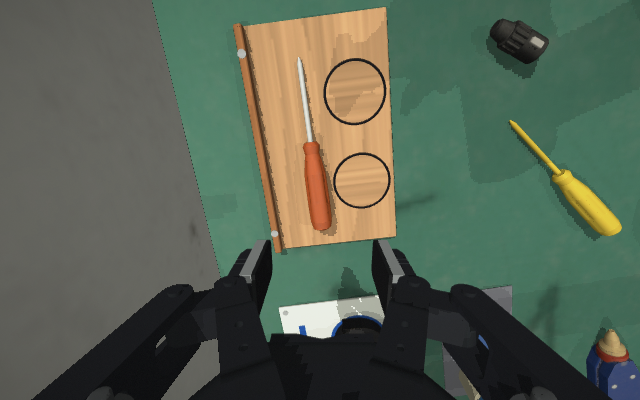

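The wrist view shows the orange handle at (186,316) and its shank end at (60,300); both rings are empty. The handle middle is about (598,-70) and the yaw about 1°.

>>> apply_moves(
  rows=[
    {"hand": 0.1, "delta_pos": [4, -5, 30], "yaw": -0.12},
    {"hand": 0.1, "delta_pos": [4, -5, 60], "yaw": -0.13},
    {"hand": 0.1, "delta_pos": [4, -5, 90], "yaw": -0.13},
    {"hand": 0.1, "delta_pos": [4, -5, 100], "yaw": -0.13},
    {"hand": 0.1, "delta_pos": [4, -5, 100], "yaw": -0.13},
    {"hand": 0.1, "delta_pos": [4, -5, 100], "yaw": -0.13},
  ],
)

```text
clock: 14.48
position: [599.0, -70.1, 80.5]
ee_rot: [0.715, -0.699, 0.0, 0.0]
contact_force: [0.2, 0.7, 0.7]
gripper_width: 47.3
grasp_force: 0.0
```

Run:
```python
from h import *
W=snap('wrist')
ora=lambda h:(h[...,0]<12)&(h[...,1]>150)&(h[...,2]>80)
c=blob(W,ora,(50,330,200,440));print('handleW',cv2.minAreaRect(pts(W,c,16)),cv2.minAreaRect(c))
go(598.3,-70,31,181.2)
```

```text
handleW ((598.873291015625, -65.04052734375), (22.612648010253906, 98.94398498535156), 2.2604100704193115) ((321.5, 226.5), (129.0, 31.0), 90.0)
delta [-0.1, 1.6, 50.6] yaw 0.002 rows 2.0 j6 -0.13 pos [599.8 -70.   81.6] w 46.7
```

>>> apply_moves(
  rows=[
    {"hand": 0.1, "delta_pos": [0, 1, 30], "yaw": 0},
    {"hand": 0.1, "delta_pos": [0, 1, 45], "yaw": 0},
    {"hand": 0.1, "delta_pos": [0, 1, 50], "yaw": 0},
    {"hand": 0.1, "delta_pos": [0, 1, 50], "yaw": 0},
    {"hand": -0.2, "delta_pos": [0, 1, 50], "yaw": 0},
    {"hand": -0.5, "delta_pos": [0, 1, 50], "yaw": 0},
    {"hand": -0.8, "delta_pos": [0, 1, 50], "yaw": 0},
    {"hand": -0.8, "delta_pos": [0, 1, 50], "yaw": 0},
    {"hand": -0.8, "delta_pos": [0, 1, 50], "yaw": 0},
    {"hand": -0.8, "delta_pos": [0, 1, 50], "yaw": 0},
  ],
)

```text
clock: 15.37
position: [598.9, -69.9, 32.1]
ee_rot: [0.715, -0.699, 0.001, -0.001]
contact_force: [-1.0, 0.2, 5.9]
gripper_width: 15.5
grasp_force: 61.3
```

Run:
```python
from h import *
a=np.radians(1.8);c=np.array([591.5,202.8]);r=np.array([[np.cos(a),-np.sin(a)],[np.sin(a),np.cos(a)]])
t=c+r@[45,39];print(t,c+r@[45,0],c+r@[-35,50])
go(t[0],t[1],110,181.8)
```

```text
[635.25277561 243.19424001] [636.47779522 204.21348416] [554.94673243 251.67595145]
delta [-312.2, -43.9, -77.8] yaw -0.008 rows 8.0 j6 -0.13 pos [598.9 -69.9  32.1] w 15.5
```

>>> apply_moves(
  rows=[
    {"hand": -0.8, "delta_pos": [0, 0, -20], "yaw": 0},
    {"hand": -0.8, "delta_pos": [0, 0, -50], "yaw": 0},
    {"hand": -0.8, "delta_pos": [-20, -3, -78], "yaw": 0},
    {"hand": -0.8, "delta_pos": [-55, -8, -78], "yaw": -0.008},
    {"hand": -0.8, "delta_pos": [-95, -13, -78], "yaw": -0.008},
    {"hand": -0.8, "delta_pos": [-135, -19, -78], "yaw": -0.008},
    {"hand": -0.8, "delta_pos": [-175, -25, -78], "yaw": -0.008},
    {"hand": -0.8, "delta_pos": [-215, -30, -78], "yaw": -0.008},
    {"hand": -0.8, "delta_pos": [-255, -36, -78], "yaw": -0.008},
    {"hand": -0.8, "delta_pos": [-290, -41, -78], "yaw": -0.008},
    {"hand": -0.8, "delta_pos": [-312, -44, -78], "yaw": -0.008},
    {"hand": -0.8, "delta_pos": [-312, -44, -78], "yaw": -0.008},
  ],
)

```text
clock: 16.37
position: [634.7, 247.7, 108.0]
ee_rot: [0.72, -0.694, 0.0, -0.001]
contact_force: [0.8, -0.6, -1.7]
gripper_width: 15.9
grasp_force: 60.4
```

>>> apply_moves(
  rows=[
    {"hand": -0.8, "delta_pos": [0, 0, 20], "yaw": 0},
    {"hand": -0.8, "delta_pos": [0, 0, 40], "yaw": 0},
    {"hand": -0.8, "delta_pos": [0, 0, 40], "yaw": 0},
    {"hand": -0.8, "delta_pos": [0, 0, 40], "yaw": 0},
  ],
)

```text
clock: 16.7
position: [633.7, 241.8, 67.0]
ee_rot: [0.718, -0.696, -0.0, 0.002]
contact_force: [0.5, 0.4, -0.2]
gripper_width: 15.8
grasp_force: 60.3
```

Run:
```python
from h import *
W=snap('wrist','w7.png')
print([(np.round(d['location']).tolist(),round(d['score'],2),at(W,d['location'],40)[:2].tolist()) for d in nets.pinpoint('wrist','screwdriver')[:3]],W['xyz'])
go(635.3,243.2,33,181.8)
```

```text
[([184.0, 324.0], 0.85, [633.1, 203.2])] [635.8894148  166.93190769 185.14957903]
delta [-0.6, -0.1, 36.3] yaw -0.001 rows 1.0 j6 -0.57 pos [635.2 242.6  69.3] w 15.8
```

View pics/w7.png

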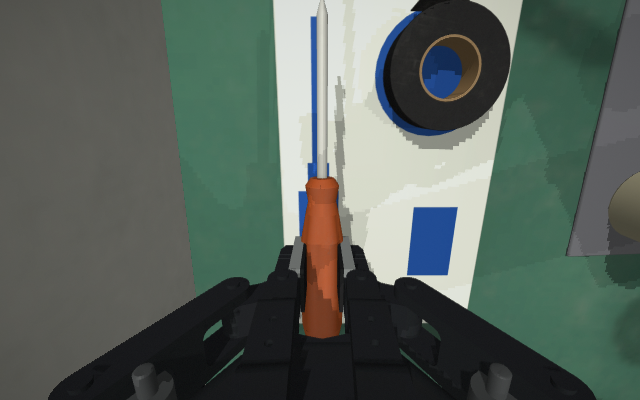

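The wrist view shows the screwdriver held level, its shank at col 321, with the silhouette shank at col ~313 below and the plug rectangle centred at (241,432). I'll check the board fit.

Run:
```python
from h import *
W=snap('wrist')
for p in((20,314),(90,313.5),(150,312.5)): print('sil',at(W,p,4))
print('rect',np.mean([at(W,p,4) for p in((207,414),(208,458),(275,448),(275,408))],0))
for p in((60,321.5),(180,321)): print('drv',at(W,p,50))
```

```text
sil [643.1 116.7   4. ]
sil [642.6 154.3   4. ]
sil [642.4 190.9   4. ]
rect [554.95  254.525   4.   ]
drv [637.9 145.   50. ]
drv [636.4 199.9  50. ]
```

>>> apply_moves(
  rows=[
    {"hand": -0.8, "delta_pos": [0, -2, 18], "yaw": 0},
    {"hand": -0.8, "delta_pos": [0, -2, 30], "yaw": 0},
    {"hand": -0.8, "delta_pos": [0, -2, 35], "yaw": 0},
    {"hand": -0.8, "delta_pos": [0, -2, 36], "yaw": 0},
    {"hand": -0.8, "delta_pos": [0, -2, 37], "yaw": 0},
    {"hand": -0.8, "delta_pos": [0, -2, 37], "yaw": 0},
  ],
)

```text
clock: 17.35
position: [636.5, 242.7, 32.1]
ee_rot: [0.718, -0.696, 0.0, 0.0]
contact_force: [-2.1, -1.7, 3.9]
gripper_width: 15.5
grasp_force: 60.9
```

```bash
python3 -c "
from h import *
go(637.3,243.2,32,181.8);print(read_state()['contact_force'])"
```

```text
delta [-0.5, -0.8, 0.1] yaw -0.001 rows 1.0 j6 -0.57 pos [636.5 242.7  32.1] w 15.5
[-2.13119427 -1.73298347  3.87450767]
```

>>> apply_moves(
  rows=[
    {"hand": -0.4, "delta_pos": [0, 0, 0], "yaw": 0},
    {"hand": 0, "delta_pos": [0, 0, 0], "yaw": 0},
    {"hand": 0, "delta_pos": [0, 0, 0], "yaw": 0},
    {"hand": 0, "delta_pos": [0, 0, 0], "yaw": 0},
    {"hand": 0, "delta_pos": [0, 0, -15], "yaw": 0},
    {"hand": 0, "delta_pos": [0, 0, -50], "yaw": 0},
    {"hand": 0, "delta_pos": [0, 0, -90], "yaw": 0},
    {"hand": 0, "delta_pos": [0, 0, -130], "yaw": 0},
    {"hand": 0, "delta_pos": [0, 0, -150], "yaw": 0},
    {"hand": 0, "delta_pos": [0, 0, -150], "yaw": 0},
    {"hand": 0, "delta_pos": [0, 0, -150], "yaw": 0},
  ],
)

```text
clock: 18.27
position: [636.9, 243.3, 182.9]
ee_rot: [0.718, -0.696, 0.0, -0.002]
contact_force: [-0.2, 0.1, -0.4]
gripper_width: 42.4
grasp_force: 0.0
```

Run:
```python
from h import *
W=snap('wrist','w8.png')
ora=lambda h:(h[...,0]<12)&(h[...,1]>150)&(h[...,2]>80)
c=blob(W,ora,(50,330,200,440));print('handle',cv2.minAreaRect(pts(W,c,16)))
c=blob(W,lambda h:(h[...,1]<40)&(h[...,2]>150),(0,330,180,520));print('board',cv2.minAreaRect(pts(W,c,4)))
print([(np.round(d['location']).tolist(),round(d['score'],2),at(W,d['location'],4)[:2].tolist()) for q in('screwdriver','screwdriver_handle','kit_board') for d in nets.pinpoint('wrist',q)[:2]])
go(405,-184,140,121)
```

```text
handle ((635.1971435546875, 245.4154052734375), (21.71569061279297, 94.1063003540039), 1.2659791707992554)
board ((591.2713012695312, 202.76953125), (139.4339599609375, 238.2621307373047), 1.834182620048523)
[([150.0, 323.0], 0.55, [636.7, 205.8]), ([184.0, 320.0], 0.64, [639.1, 243.6]), ([149.0, 365.0], 0.85, [592.8, 203.6])]
delta [419.2, 243.3, 40.5] yaw 1.06 rows 12.0 j6 -0.57 pos [635.6 242.5 179. ] w 42.5
```

View pics/w8.png

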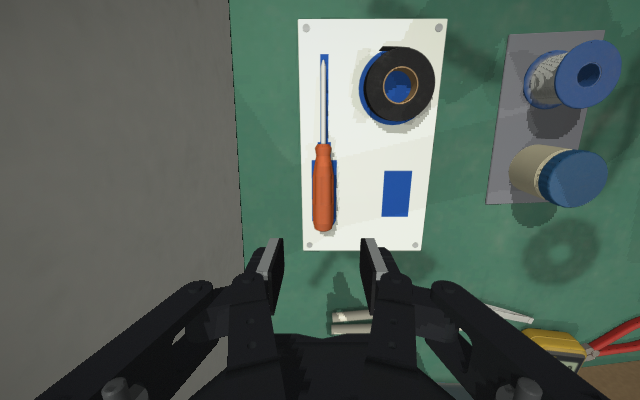

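The screwdriver covers its silhouette (handle at (187,323), shank on the blue line), and the jar and reel stand on the mat with the tape roll in place. Next is the reel.

```bash
python3 -c "
from h import *
go(417,131,150,93.6)"
```

```text
delta [104.8, 221.8, 29.9] yaw 1.538 rows 6.0 j6 -0.57 pos [635.6 242.5 179. ] w 42.5
```

>>> apply_moves(
  rows=[
    {"hand": 0.65, "delta_pos": [105, 222, 30], "yaw": 1.538},
    {"hand": 0.65, "delta_pos": [105, 222, 30], "yaw": 1.538},
    {"hand": 0.65, "delta_pos": [105, 222, 30], "yaw": 1.538},
    {"hand": 0.65, "delta_pos": [105, 222, 30], "yaw": 1.538},
    {"hand": 0.65, "delta_pos": [105, 222, 30], "yaw": 1.538},
    {"hand": 0.65, "delta_pos": [105, 222, 30], "yaw": 1.538},
    {"hand": 0.65, "delta_pos": [105, 222, 30], "yaw": 1.538},
    {"hand": 0.65, "delta_pos": [105, 222, 30], "yaw": 1.538},
    {"hand": 0.65, "delta_pos": [105, 222, 30], "yaw": 1.538},
    {"hand": 0.65, "delta_pos": [105, 222, 30], "yaw": 1.538},
    {"hand": 0.65, "delta_pos": [105, 222, 30], "yaw": 1.538},
    {"hand": 0.65, "delta_pos": [105, 222, 30], "yaw": 1.538},
  ],
)

```text
clock: 19.47
position: [417.2, 130.8, 150.1]
ee_rot: [-0.048, 0.999, -0.001, -0.001]
contact_force: [1.5, -0.1, 0.4]
gripper_width: 70.1
grasp_force: 0.0
```

>>> apply_moves(
  rows=[
    {"hand": 0.65, "delta_pos": [0, 0, 0], "yaw": 0.04},
    {"hand": 0.65, "delta_pos": [0, 0, 0], "yaw": 0.04},
    {"hand": 0.65, "delta_pos": [0, 0, 0], "yaw": 0.04},
  ],
)

```text
clock: 19.72
position: [417.4, 130.9, 150.3]
ee_rot: [-0.031, 1.0, -0.001, -0.001]
contact_force: [-0.1, -0.2, -0.1]
gripper_width: 71.0
grasp_force: 0.0
```

```bash
python3 -c "
from h import *
go(417,131,33,93.6)"
```

```text
delta [0.2, 0.3, 117.3] yaw -0.0 rows 3.0 j6 -2.19 pos [417.4 130.9 150.3] w 71.0
```

>>> apply_moves(
  rows=[
    {"hand": 0.65, "delta_pos": [0, 0, 40], "yaw": 0},
    {"hand": 0.65, "delta_pos": [0, 0, 80], "yaw": 0},
    {"hand": 0.65, "delta_pos": [0, 0, 110], "yaw": 0},
    {"hand": 0.65, "delta_pos": [0, 0, 117], "yaw": 0},
    {"hand": 0.65, "delta_pos": [0, 0, 117], "yaw": 0},
    {"hand": 0.65, "delta_pos": [0, 0, 117], "yaw": 0},
    {"hand": 0, "delta_pos": [0, 0, 117], "yaw": 0},
    {"hand": 0, "delta_pos": [0, 0, 117], "yaw": 0},
    {"hand": 0, "delta_pos": [0, 0, 117], "yaw": 0},
    {"hand": 0, "delta_pos": [0, 0, 117], "yaw": 0},
    {"hand": 0, "delta_pos": [0, 0, 117], "yaw": 0},
    {"hand": 0, "delta_pos": [0, 0, 117], "yaw": 0},
  ],
)

```text
clock: 20.72
position: [418.4, 131.6, 35.5]
ee_rot: [-0.031, 1.0, 0.001, 0.001]
contact_force: [-0.9, -0.9, 5.8]
gripper_width: 49.5
grasp_force: 61.0
```

```bash
python3 -c "
from h import *
go(551,-154.3,100,90)"
```

```text
delta [-114.9, -293.4, -64.6] yaw 0.062 rows 8.0 j6 -2.19 pos [418.4 131.6  35.5] w 49.5
```

>>> apply_moves(
  rows=[
    {"hand": 0, "delta_pos": [0, 0, -20], "yaw": 0},
    {"hand": 0, "delta_pos": [0, 0, -55], "yaw": 0},
    {"hand": 0, "delta_pos": [-5, -14, -90], "yaw": 0},
    {"hand": 0, "delta_pos": [-18, -45, -105], "yaw": 0.03},
    {"hand": 0, "delta_pos": [-32, -82, -105], "yaw": 0.062},
    {"hand": 0, "delta_pos": [-46, -119, -105], "yaw": 0.062},
    {"hand": 0, "delta_pos": [-60, -156, -105], "yaw": 0.062},
    {"hand": 0, "delta_pos": [-75, -193, -105], "yaw": 0.062},
    {"hand": 0, "delta_pos": [-89, -230, -105], "yaw": 0.062},
    {"hand": 0, "delta_pos": [-103, -265, -105], "yaw": 0.062},
    {"hand": 0, "delta_pos": [-115, -293, -105], "yaw": 0.062},
    {"hand": 0, "delta_pos": [-115, -293, -105], "yaw": 0.062},
  ],
)

```text
clock: 21.72
position: [552.5, -158.6, 139.2]
ee_rot: [0.003, 1.0, -0.0, 0.001]
contact_force: [0.2, -0.2, -2.5]
gripper_width: 49.0
grasp_force: 62.8
```

>>> apply_moves(
  rows=[
    {"hand": 0, "delta_pos": [0, 0, 20], "yaw": 0},
    {"hand": 0, "delta_pos": [0, 0, 40], "yaw": 0},
    {"hand": 0, "delta_pos": [0, 0, 60], "yaw": 0},
    {"hand": 0, "delta_pos": [0, 0, 60], "yaw": 0},
    {"hand": 0, "delta_pos": [0, 0, 60], "yaw": 0},
  ],
)

```text
clock: 22.13
position: [549.5, -154.1, 78.5]
ee_rot: [0.0, 1.0, 0.0, -0.001]
contact_force: [1.0, -0.8, -1.4]
gripper_width: 49.4
grasp_force: 62.9
```

```bash
python3 -c "
from h import *
go(551.5,-154.3,36,90)"
```

```text
delta [-2.1, -0.2, 42.5] yaw -0.001 rows 2.0 j6 -1.58 pos [ 549.5 -154.1   78.5] w 49.4
```

>>> apply_moves(
  rows=[
    {"hand": 0, "delta_pos": [-2, 0, 20], "yaw": 0},
    {"hand": 0, "delta_pos": [-2, 0, 33], "yaw": 0},
    {"hand": 0, "delta_pos": [-2, 0, 39], "yaw": 0},
    {"hand": 0, "delta_pos": [-2, 0, 41], "yaw": 0},
    {"hand": 0, "delta_pos": [-2, 0, 42], "yaw": 0},
    {"hand": 0, "delta_pos": [-2, 0, 42], "yaw": 0},
  ],
)

```text
clock: 22.63
position: [553.2, -154.2, 38.1]
ee_rot: [0.0, 1.0, -0.0, 0.001]
contact_force: [-0.2, -0.4, -2.0]
gripper_width: 48.8
grasp_force: 62.9
```

```bash
python3 -c "
from h import *
go(551.5,-154.3,36,90);print(read_state()['contact_force'])"
```

```text
delta [1.7, -0.1, 2.1] yaw -0.0 rows 1.0 j6 -1.58 pos [ 553.2 -154.2   38.1] w 48.8
[-0.24643443 -0.37024418 -1.98491879]
```

>>> apply_moves(
  rows=[
    {"hand": 0, "delta_pos": [1, 0, 1], "yaw": 0},
    {"hand": 0, "delta_pos": [1, 0, 2], "yaw": 0},
    {"hand": 0, "delta_pos": [1, 0, 2.5], "yaw": 0},
    {"hand": 0, "delta_pos": [1, 0, 2.5], "yaw": 0},
  ],
)

```text
clock: 22.97
position: [552.3, -154.2, 36.5]
ee_rot: [0.0, 1.0, -0.0, 0.001]
contact_force: [-1.5, 1.4, 6.2]
gripper_width: 49.2
grasp_force: 63.2
```

Contact. I'll release and rise to look.

>>> apply_moves(
  rows=[
    {"hand": 0.3, "delta_pos": [0, 0, 0], "yaw": 0},
    {"hand": 0.65, "delta_pos": [0, 0, 0], "yaw": 0},
    {"hand": 0.65, "delta_pos": [0, 0, 0], "yaw": 0},
    {"hand": 0.65, "delta_pos": [0, 0, 0], "yaw": 0},
    {"hand": 0.65, "delta_pos": [0, 0, -25], "yaw": 0},
    {"hand": 0.65, "delta_pos": [0, 0, -60], "yaw": 0},
    {"hand": 0.65, "delta_pos": [0, 0, -95], "yaw": 0},
    {"hand": 0.65, "delta_pos": [0, 0, -120], "yaw": 0},
    {"hand": 0.65, "delta_pos": [0, 0, -120], "yaw": 0},
    {"hand": 0.65, "delta_pos": [0, 0, -120], "yaw": 0},
  ],
)

```text
clock: 23.8
position: [552.2, -154.3, 156.3]
ee_rot: [0.0, 1.0, 0.0, 0.002]
contact_force: [-0.5, 0.9, -1.0]
gripper_width: 70.6
grasp_force: 0.0
```

Run:
```python
from h import *
W=snap('wrist','w9.png')
blue=lambda h:(h[...,0]>95)&(h[...,0]<125)&(h[...,1]>90)
c=blob(W,blue,(130,290,240,400));print(cv2.minAreaRect(c),cv2.minEnclosingCircle(pts(W,c,46)))
go(412,215,140,93.6)
```

```text
((321.5, 195.5), (65.0, 61.0), 90.0) ((545.7894287109375, -153.5808868408203), 29.61456298828125)
delta [139.6, 369.0, 14.7] yaw -0.064 rows 10.0 j6 -1.58 pos [ 551.1 -154.2  154.5] w 70.3
```

View pics/w9.png

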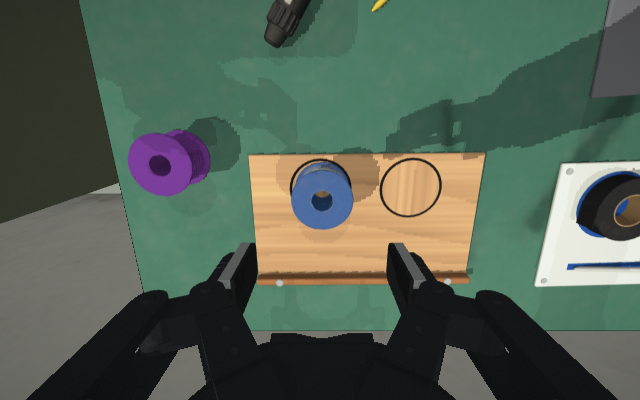

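The reel is back in its ring, upright (top at (198,322)). The same measurement before moving gave 545.2,-155.2 and now gives 545.8,-153.6. Next is the jar.

>>> apply_moves(
  rows=[
    {"hand": 0.65, "delta_pos": [140, 369, 14], "yaw": -0.064},
    {"hand": 0.65, "delta_pos": [140, 369, 14], "yaw": -0.064},
    {"hand": 0.65, "delta_pos": [140, 369, 14], "yaw": -0.064},
    {"hand": 0.65, "delta_pos": [140, 369, 14], "yaw": -0.064},
    {"hand": 0.65, "delta_pos": [140, 369, 14], "yaw": -0.064},
    {"hand": 0.65, "delta_pos": [140, 369, 14], "yaw": -0.064},
    {"hand": 0.65, "delta_pos": [140, 369, 14], "yaw": -0.064},
    {"hand": 0.65, "delta_pos": [140, 369, 14], "yaw": -0.064},
    {"hand": 0.65, "delta_pos": [140, 369, 14], "yaw": -0.064},
    {"hand": 0.65, "delta_pos": [140, 369, 14], "yaw": -0.064},
    {"hand": 0.65, "delta_pos": [140, 369, 14], "yaw": -0.064},
    {"hand": 0.65, "delta_pos": [140, 369, 14], "yaw": -0.064},
  ],
)

```text
clock: 24.85
position: [410.6, 215.1, 139.0]
ee_rot: [-0.033, 0.999, -0.001, -0.001]
contact_force: [0.1, -1.0, -0.7]
gripper_width: 70.3
grasp_force: 0.0
```

>>> apply_moves(
  rows=[
    {"hand": 0.65, "delta_pos": [0, 0, 0], "yaw": 0},
    {"hand": 0.65, "delta_pos": [0, 0, 0], "yaw": 0},
    {"hand": 0.65, "delta_pos": [0, 0, 0], "yaw": 0},
  ],
)

```text
clock: 25.1
position: [411.9, 213.7, 140.1]
ee_rot: [-0.031, 1.0, -0.0, -0.0]
contact_force: [0.2, -0.4, 0.5]
gripper_width: 70.3
grasp_force: 0.0
```

```bash
python3 -c "
from h import *
go(412,215,42,93.6)"
```

```text
delta [-0.3, 1.4, 98.1] yaw -0.002 rows 3.0 j6 -2.34 pos [411.9 213.7 140.1] w 70.3
```

>>> apply_moves(
  rows=[
    {"hand": 0.65, "delta_pos": [0, 1, 40], "yaw": 0},
    {"hand": 0.65, "delta_pos": [0, 1, 75], "yaw": 0},
    {"hand": 0.65, "delta_pos": [0, 1, 93], "yaw": 0},
    {"hand": 0.65, "delta_pos": [0, 1, 98], "yaw": 0},
    {"hand": 0.65, "delta_pos": [0, 1, 98], "yaw": 0},
    {"hand": 0.65, "delta_pos": [0, 1, 98], "yaw": 0},
    {"hand": 0, "delta_pos": [0, 1, 98], "yaw": 0},
    {"hand": 0, "delta_pos": [0, 1, 98], "yaw": 0},
    {"hand": 0, "delta_pos": [0, 1, 98], "yaw": 0},
    {"hand": 0, "delta_pos": [0, 1, 98], "yaw": 0},
    {"hand": 0, "delta_pos": [0, 1, 98], "yaw": 0},
    {"hand": 0, "delta_pos": [0, 1, 98], "yaw": 0},
  ],
)

```text
clock: 26.1
position: [412.7, 216.7, 44.5]
ee_rot: [-0.032, 0.999, 0.001, 0.002]
contact_force: [-0.4, -1.2, 6.7]
gripper_width: 48.8
grasp_force: 61.7
```

```bash
python3 -c "
from h import *
go(550,-66.3,130,90)"
```

```text
delta [-119.3, -291.0, -85.9] yaw 0.064 rows 8.0 j6 -2.34 pos [412.7 216.7  44.5] w 48.8
```

>>> apply_moves(
  rows=[
    {"hand": 0, "delta_pos": [0, 0, -20], "yaw": 0},
    {"hand": 0, "delta_pos": [0, 0, -55], "yaw": 0},
    {"hand": 0, "delta_pos": [-5, -13, -85], "yaw": 0},
    {"hand": 0, "delta_pos": [-18, -45, -86], "yaw": 0.03},
    {"hand": 0, "delta_pos": [-33, -81, -86], "yaw": 0.064},
    {"hand": 0, "delta_pos": [-48, -118, -86], "yaw": 0.064},
    {"hand": 0, "delta_pos": [-63, -155, -86], "yaw": 0.064},
    {"hand": 0, "delta_pos": [-78, -192, -86], "yaw": 0.064},
    {"hand": 0, "delta_pos": [-93, -228, -86], "yaw": 0.064},
    {"hand": 0, "delta_pos": [-107, -262, -86], "yaw": 0.064},
    {"hand": 0, "delta_pos": [-119, -291, -86], "yaw": 0.064},
    {"hand": 0, "delta_pos": [-119, -291, -86], "yaw": 0.064},
  ],
)

```text
clock: 27.1
position: [551.0, -71.2, 129.3]
ee_rot: [0.003, 1.0, -0.0, 0.002]
contact_force: [0.7, 1.5, -0.5]
gripper_width: 48.7
grasp_force: 62.5
```

>>> apply_moves(
  rows=[
    {"hand": 0, "delta_pos": [0, 0, 20], "yaw": 0},
    {"hand": 0, "delta_pos": [0, 0, 45], "yaw": 0},
    {"hand": 0, "delta_pos": [0, 0, 50], "yaw": 0},
    {"hand": 0, "delta_pos": [0, 0, 50], "yaw": 0},
    {"hand": 0, "delta_pos": [0, 0, 50], "yaw": 0},
  ],
)

```text
clock: 27.52
position: [549.2, -66.8, 79.4]
ee_rot: [-0.0, 1.0, -0.0, 0.0]
contact_force: [1.0, 0.4, -0.7]
gripper_width: 48.2
grasp_force: 62.5
```

```bash
python3 -c "
from h import *
go(550,-67,45.5,90)"
```

```text
delta [-0.8, -0.2, 33.9] yaw 0.0 rows 1.0 j6 -1.74 pos [549.2 -66.8  79.4] w 48.2
```

>>> apply_moves(
  rows=[
    {"hand": 0, "delta_pos": [-1, 0, 18], "yaw": 0},
    {"hand": 0, "delta_pos": [-1, 0, 28], "yaw": 0},
    {"hand": 0, "delta_pos": [-1, 0, 32], "yaw": 0},
    {"hand": 0, "delta_pos": [-1, 0, 33], "yaw": 0},
    {"hand": 0, "delta_pos": [-1, 0, 34], "yaw": 0},
    {"hand": 0, "delta_pos": [-1, 0, 34], "yaw": 0},
  ],
)

```text
clock: 28.02
position: [550.1, -66.9, 45.6]
ee_rot: [0.0, 1.0, -0.0, 0.001]
contact_force: [-0.6, -1.4, 1.6]
gripper_width: 48.6
grasp_force: 62.7
```

>>> apply_moves(
  rows=[
    {"hand": 0, "delta_pos": [0, 0, 1], "yaw": 0},
    {"hand": 0, "delta_pos": [0, 0, 1], "yaw": 0},
    {"hand": 0.3, "delta_pos": [0, 0, 1], "yaw": 0},
    {"hand": 0.65, "delta_pos": [0, 0, 1], "yaw": 0},
    {"hand": 0.65, "delta_pos": [0, 0, 1], "yaw": 0},
    {"hand": 0.65, "delta_pos": [0, 0, 1], "yaw": 0},
    {"hand": 0.65, "delta_pos": [0, 0, -25], "yaw": 0},
    {"hand": 0.65, "delta_pos": [0, 0, -60], "yaw": 0},
    {"hand": 0.65, "delta_pos": [0, 0, -95], "yaw": 0},
    {"hand": 0.65, "delta_pos": [0, 0, -120], "yaw": 0},
    {"hand": 0.65, "delta_pos": [0, 0, -120], "yaw": 0},
    {"hand": 0.65, "delta_pos": [0, 0, -120], "yaw": 0},
  ],
)

```text
clock: 29.02
position: [550.6, -66.9, 166.1]
ee_rot: [0.0, 1.0, 0.0, 0.002]
contact_force: [0.4, 0.6, 0.0]
gripper_width: 70.4
grasp_force: 0.0
```

Run:
```python
from h import *
W=snap('wrist');blue=lambda h:(h[...,0]>95)&(h[...,0]<125)&(h[...,1]>90)
c=blob(W,blue,(120,290,260,400));print('jar',cv2.minEnclosingCircle(pts(W,c,62)))
blk=lambda h:(h[...,2]<75)&(h[...,1]<120)
print([(np.round(d['location']).tolist(),round(d['score'],2),at(W,d['location'],13)[:2].tolist()) for d in nets.find_in('wrist','speaker_plug')])
go(415,-184,150,120);go(415,-184,150,30)
```

```text
jar ((548.3605346679688, -67.49999237060547), 25.97289276123047)
[([21.0, 184.0], 0.64, [401.3, -183.2])]
delta [133.8, -117.1, 13.8] yaw -0.525 rows 5.0 j6 -1.74 pos [549.  -67.1 163.5] w 70.5
delta [133.8, -117.1, 13.8] yaw 1.046 rows 5.0 j6 -1.74 pos [549.  -67.1 163.5] w 70.5
```

>>> apply_moves(
  rows=[
    {"hand": 0.65, "delta_pos": [146, -117, 20], "yaw": 0.55},
    {"hand": 0.65, "delta_pos": [146, -117, 20], "yaw": 0.55},
    {"hand": 0.65, "delta_pos": [146, -117, 20], "yaw": 0.55},
    {"hand": 0.65, "delta_pos": [146, -117, 20], "yaw": 0.55},
    {"hand": 0.3, "delta_pos": [146, -117, 20], "yaw": 0.55},
    {"hand": 0.3, "delta_pos": [146, -117, 20], "yaw": 0.55},
    {"hand": 0.3, "delta_pos": [146, -117, 20], "yaw": 0.55},
    {"hand": 0.3, "delta_pos": [146, -117, 20], "yaw": 0.55},
  ],
)

```text
clock: 29.78
position: [404.0, -183.9, 143.9]
ee_rot: [0.272, 0.962, -0.0, -0.0]
contact_force: [-0.4, -0.3, 0.2]
gripper_width: 54.9
grasp_force: 0.0
```

Run:
```python
from h import *
W=snap('wrist','w10.png');T=snap('top')
c=blob(W,lambda h:(h[...,2]<75)&(h[...,1]<110),(100,250,240,400));print('plug',cv2.minAreaRect(pts(W,c,13)),c.min(0),c.max(0))
print([(d['location'],d['score'],at(W,d['location'],0)[:2]) for d in nets.pinpoint('wrist','speaker_plug')])
a=nets.find_in('wrist','speaker_plug');b=nets.find_in('top','speaker_plug')
print(a,b)
if b: print(tri([(W,a[0]['location']),(T,b[0]['location'])]))
go(402.6,-184.4,26,58.4)
```

```text
plug ((402.5049133300781, -184.44610595703125), (23.700319290161133, 49.67716979980469), 57.70945739746094) [308 170] [334 221]
[([189.7, 321.1], 0.85, array([ 400.4, -182.7]))]
[{'location': [193.7, 322.7], 'score': 0.9}] []
delta [1.0, -1.7, 118.3] yaw 0.002 rows 3.0 j6 -2.06 pos [ 404.4 -183.5  144.3] w 55.5
```

View pics/w10.png

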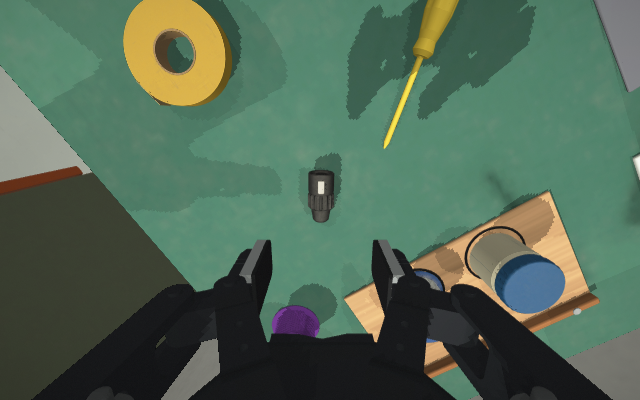

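The plug lies at (195,321), aligned between the fingers, and the jar stands in its ring. Descending to grip.

>>> apply_moves(
  rows=[
    {"hand": 0.3, "delta_pos": [1, -1, 40], "yaw": 0},
    {"hand": 0.3, "delta_pos": [1, -1, 80], "yaw": 0},
    {"hand": 0.3, "delta_pos": [1, -1, 107], "yaw": 0},
    {"hand": 0.3, "delta_pos": [1, -1, 115], "yaw": 0},
    {"hand": 0.3, "delta_pos": [1, -1, 115], "yaw": 0},
    {"hand": -0.8, "delta_pos": [1, -1, 115], "yaw": 0},
    {"hand": -0.8, "delta_pos": [1, -1, 115], "yaw": 0},
    {"hand": -0.8, "delta_pos": [1, -1, 115], "yaw": 0},
    {"hand": -0.8, "delta_pos": [1, -1, 115], "yaw": 0},
    {"hand": -0.8, "delta_pos": [1, -1, 115], "yaw": 0},
    {"hand": -0.8, "delta_pos": [1, -1, 115], "yaw": 0},
  ],
)

```text
clock: 30.95
position: [403.8, -184.3, 31.3]
ee_rot: [0.272, 0.962, 0.0, 0.002]
contact_force: [-0.6, 1.3, 7.0]
gripper_width: 17.2
grasp_force: 59.5
```

>>> apply_moves(
  rows=[
    {"hand": -0.8, "delta_pos": [0, 0, 0], "yaw": 0},
    {"hand": -0.8, "delta_pos": [0, 0, -30], "yaw": 0},
    {"hand": -0.8, "delta_pos": [0, 0, -70], "yaw": 0},
    {"hand": -0.8, "delta_pos": [0, 0, -110], "yaw": 0},
    {"hand": -0.8, "delta_pos": [0, 0, -110], "yaw": 0},
    {"hand": -0.8, "delta_pos": [0, 0, -110], "yaw": 0},
  ],
)

```text
clock: 31.45
position: [403.8, -184.4, 142.6]
ee_rot: [0.272, 0.962, 0.001, 0.004]
contact_force: [0.3, 1.0, -1.7]
gripper_width: 16.8
grasp_force: 58.7
```

```bash
python3 -c "
from h import *
go(555,252.5,140,181.8)"
```

```text
delta [99.9, 451.3, 3.7] yaw 0.988 rows 12.0 j6 -2.06 pos [ 403.8 -184.4  142.6] w 16.8
```

>>> apply_moves(
  rows=[
    {"hand": -0.8, "delta_pos": [100, 451, 4], "yaw": -2.154},
    {"hand": -0.8, "delta_pos": [100, 451, 4], "yaw": -2.154},
    {"hand": -0.8, "delta_pos": [100, 451, 4], "yaw": -2.154},
    {"hand": -0.8, "delta_pos": [100, 451, 4], "yaw": -2.154},
    {"hand": -0.8, "delta_pos": [100, 451, 4], "yaw": -2.154},
    {"hand": -0.8, "delta_pos": [100, 451, 4], "yaw": -2.154},
    {"hand": -0.8, "delta_pos": [100, 451, 4], "yaw": -2.154},
    {"hand": -0.8, "delta_pos": [100, 451, 4], "yaw": -2.154},
    {"hand": -0.8, "delta_pos": [100, 451, 4], "yaw": -2.154},
    {"hand": -0.8, "delta_pos": [100, 451, 4], "yaw": -2.154},
    {"hand": -0.8, "delta_pos": [100, 451, 4], "yaw": -2.154},
    {"hand": -0.8, "delta_pos": [100, 451, 4], "yaw": -2.154},
  ],
)

```text
clock: 32.45
position: [554.8, 258.2, 133.6]
ee_rot: [-0.462, 0.887, -0.0, 0.001]
contact_force: [0.4, -0.4, 0.3]
gripper_width: 16.8
grasp_force: 58.8
```

```bash
python3 -c "
from h import *
go(555,252.5,110,181.8)"
```

```text
delta [4.6, -3.3, 23.6] yaw -0.642 rows 1.0 j6 -1.31 pos [554.8 258.2 133.6] w 16.8
```

>>> apply_moves(
  rows=[
    {"hand": -0.8, "delta_pos": [0, 0, 15], "yaw": -0.642},
    {"hand": -0.8, "delta_pos": [0, 0, 30], "yaw": -0.642},
    {"hand": -0.8, "delta_pos": [0, 0, 50], "yaw": -0.642},
    {"hand": -0.8, "delta_pos": [0, 0, 60], "yaw": -0.642},
    {"hand": -0.8, "delta_pos": [0, 0, 60], "yaw": -0.642},
    {"hand": -0.8, "delta_pos": [0, 0, 60], "yaw": -0.642},
    {"hand": -0.8, "delta_pos": [0, 0, 60], "yaw": -0.642},
    {"hand": -0.8, "delta_pos": [0, 0, 60], "yaw": -0.642},
  ],
)

```text
clock: 33.12
position: [553.0, 252.2, 75.2]
ee_rot: [0.713, -0.701, -0.0, 0.0]
contact_force: [0.4, -0.1, -0.7]
gripper_width: 17.0
grasp_force: 58.8
```

```bash
python3 -c "
from h import *
W=snap('wrist','w11.png');go(555,252.5,35.3,181.8)"
```

```text
delta [-0.1, -1.9, 40.2] yaw -0.013 rows 1.0 j6 -0.68 pos [553.1 252.3  75.5] w 17.1
```

View pics/w11.png

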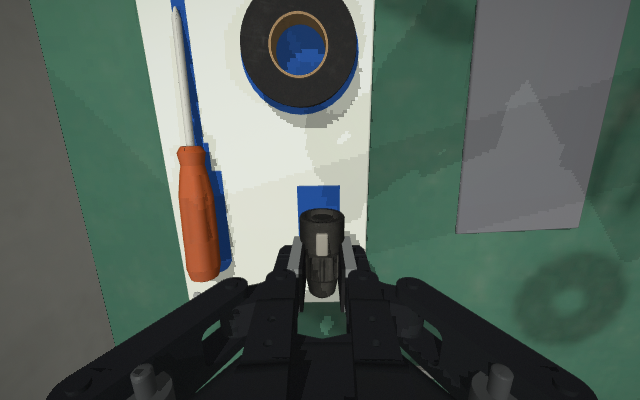

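The plug is held above its rectangle (blue visible from row 186, cols 298–340), and the tape roll and screwdriver are undisturbed. Lowering.

>>> apply_moves(
  rows=[
    {"hand": -0.8, "delta_pos": [0, -2, 20], "yaw": -0.013},
    {"hand": -0.8, "delta_pos": [0, -2, 32], "yaw": -0.013},
    {"hand": -0.8, "delta_pos": [0, -2, 37], "yaw": -0.013},
    {"hand": -0.8, "delta_pos": [0, -2, 39], "yaw": -0.013},
    {"hand": -0.8, "delta_pos": [0, -2, 40], "yaw": -0.013},
    {"hand": -0.8, "delta_pos": [0, -2, 40], "yaw": -0.013},
  ],
)

```text
clock: 33.67
position: [555.4, 252.6, 35.8]
ee_rot: [0.719, -0.695, 0.0, -0.0]
contact_force: [0.0, -0.1, 0.3]
gripper_width: 16.7
grasp_force: 58.9
```

>>> apply_moves(
  rows=[
    {"hand": -0.8, "delta_pos": [0, 0, 1], "yaw": 0},
    {"hand": -0.8, "delta_pos": [0, 0, 1.5], "yaw": 0},
    {"hand": -0.4, "delta_pos": [0, 0, 1.5], "yaw": 0},
    {"hand": 0, "delta_pos": [0, 0, 1.5], "yaw": 0},
    {"hand": 0, "delta_pos": [0, 0, 1.5], "yaw": 0},
    {"hand": 0, "delta_pos": [0, 0, -20], "yaw": 0},
    {"hand": 0, "delta_pos": [0, 0, -55], "yaw": 0},
    {"hand": 0, "delta_pos": [0, 0, -95], "yaw": 0},
    {"hand": 0, "delta_pos": [0, 0, -135], "yaw": 0},
    {"hand": 0, "delta_pos": [0, 0, -150], "yaw": 0},
    {"hand": 0, "delta_pos": [0, 0, -150], "yaw": 0},
    {"hand": 0, "delta_pos": [0, 0, -150], "yaw": 0},
  ],
)

```text
clock: 34.67
position: [555.3, 252.7, 186.6]
ee_rot: [0.719, -0.695, -0.0, -0.001]
contact_force: [-0.7, -0.5, 0.0]
gripper_width: 42.5
grasp_force: 0.0
```

Run:
```python
from h import *
W=snap('wrist','w12.png')
ora=lambda h:(h[...,0]<12)&(h[...,1]>150)&(h[...,2]>80)
c=blob(W,ora,(50,330,100,440));print('handle',cv2.minAreaRect(pts(W,c,16)))
c=blob(W,lambda h:(h[...,2]<75)&(h[...,1]<110),(140,232,295,355));print('plug',cv2.minAreaRect(pts(W,c,17)),c.min(0),c.max(0))
```

```text
handle ((636.0263671875, 245.38711547851562), (22.240219116210938, 93.12472534179688), 0.4696558117866516)
plug ((554.7509155273438, 251.6331787109375), (23.488147735595703, 48.40904235839844), 1.309470772743225) [311 163] [333 207]
```

View pics/w12.png

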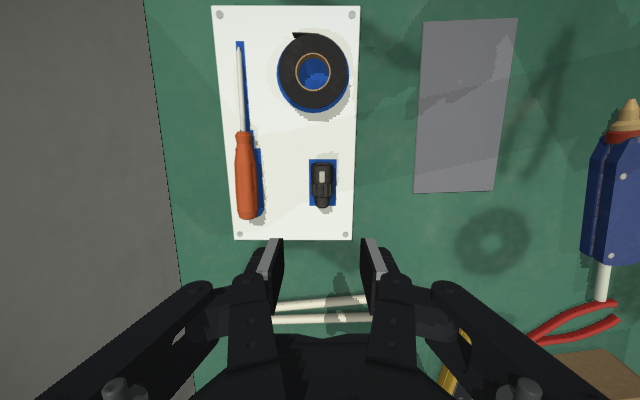

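The plug sits in its rectangle, measured at (554.8, 251.6) against a target of (554.9, 251.7). The screwdriver is on its silhouette and the tape roll is in its disc. Handing in.

```bash
python3 -c "
from h import *
print(workorder.job_done())"
```

```text
the job is handed in; nothing more can be done
None
```

The plug-repair kit is made up and handed in, though no verdict came back: screwdriver and plug are in their shapes, jar and reel are back in their rings within about 2 mm, and the tape roll looks undisturbed.

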